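# Lock the reaction link onto the torsion tester's T-head stud

## Task

Take the steel link from the rubber mat by its grip block, tilt it to pass its oblong eye over the wide head of the stud on the tester's platen, then level it and let it down flat between the two low stops, nose at the stop near the stud, so that the head overlaps both ends of the eye and the link cannot lift off. Work by feel and gently: do not press the link against the platen or stud with more than about 25 N, leave the collet, brass weight and clamp jaw where they are, and let go at the end.

Things in the scene. Friction and masses are not known exactly. Their poses are not given: they have to be found in the camera images.
- link: Loose flat steel plate 111 x 40 x 5 mm, about 0.17 kg, flat on the mat, with an oblong eye near its nose and a grip block near its tail. Origin on the underside, below the eye's centre; x along the plate from eye to grip block, y across, z up on the block's side. In x it runs from -31 mm (nose) to +80 mm (tail).
- link_eye (a point): Centre of the link's eye, half-way through the plate (2.5 mm above its underside); axes as the link. The eye is a through hole 47 mm long (x -23.5 to +23.5 mm) and 24 mm wide (y -12 to +12 mm); a 7.5 mm wide bar closes it at the nose and 8 mm bars run along its sides.
- link_grip (a point): Place to grip the link: middle of the aluminium block standing on the plate, 65 mm along link x from the eye's centre and 26 mm above the plate's underside; axes as the link. The block is 26 mm long (x), 14 mm wide (y) and stands 38 mm above the plate's top face. Grip it across y.
- nest (a point): Fixed point on the deck (flat top of the platen's bar, 44 mm above the table, on which the link finally lies), at the middle of the stud's slot: at home the eye is centred here. x along the bar from nose stop to heel stop (the link's x at home), y across, z up. The stud is clamped in the slot with its axis up to 9.5 mm from here towards +x; how far is not measured.
- platen: Fixed aluminium flange, 172 mm in diameter, drum and steel bar with the stud. Origin at the centre of its underside, on the table; axes as nest, which lies at x -25, z 44 mm. Stud: round neck 12 mm thick, 19 mm high; on it a flat head 72 mm long (x), 16 wide (y), 7 thick, top 26 mm above the deck. A level eye cannot pass it; tilted 25 degrees, one end going under first, it can.
- nose_stop (a point): Top edge of the nose stop's inner face, 4 mm above the deck and 32.5 mm from nest towards -x; axes as nest. The stop is a fixed ridge 4 mm high, 8 mm thick (from here towards -x), 40 mm wide.
- heel_stop (a point): Top edge of the heel stop's inner face, 4 mm above the deck and 81.5 mm from nest towards +x; axes as nest. Ridge like the nose stop, 8 mm thick towards +x. The link at home lies between both with 1.5 mm play at each end, the grip block near this one.
- mat: Black rubber mat 240 by 180 mm, 4 mm thick, fixed, on which the link and the collet lie. Origin at the centre of its underside.
- collet: Bystander: steel collet, 26 mm in diameter, 34 mm high, standing on the mat. Origin at the centre of its underside.
- weight: Bystander: brass weight with a knob, 36 mm in diameter, 53 mm high, standing on the table. Origin at the centre of its underside.
- jaw: Bystander: aluminium clamp jaw block 34 by 26 mm, 30 mm high, on the table. Origin at the centre of its underside.
Things that resemble listed ones, but are neither listed nor needed, are in the scene too. Several things look just like the link: the one meant starts farthest from the robot's base. Of the things shaped like the platen, the aluminium one is meant.

How it is judged (in metres and radians):
On the way, in this order (a step that is already met when the one before it is completed fails the run):
1. the link is lifted off the mat (distance of link_eye from where it was at the start of the episode above 0.05 m), for 0.1 s.
2. the link, tilted, has its eye at the stud's head (angle between link_eye's own z axis and vertical above 0.2 rad and distance between link_eye and nest below 0.04 m), for 0.1 s.
At the end, for the whole second after the job is handed in: The link lies flat on the deck under the stud's head, between the two stops: eye centre within 3 mm of the nest's middle along the bar, within 7 mm across it and 0.5 to 4.5 mm above the deck, plate within 0.025 rad of level, its length within 0.2 rad of the bar's, at rest and released (x of link_eye in the frame of nest between -0.003 and 0.003 m and y of link_eye in the frame of nest between -0.007 and 0.007 m and z of link_eye in the frame of nest between 0.0005 and 0.0045 m and angle between link_eye's own z axis and vertical below 0.025 rad and angle between the x axis of link_eye and the x axis of nest, either way round below 0.2 rad and linear speed of link below 0.01 m/s); the robot touches nothing.
It fails at once if the link presses on the platen or its stud with more than 25 N (contact force between link and platen above 25 N).
It fails at once if the collet is moved more than 15 mm (distance of collet from where it was at the start of the episode above 0.015 m).
It fails at once if the weight is moved more than 15 mm (distance of weight from where it was at the start of the episode above 0.015 m).
It fails at once if the jaw is moved more than 15 mm (distance of jaw from where it was at the start of the episode above 0.015 m).
It also fails if it takes over 61 s, if anything falls off the work surface, if the arm or the gripper's body presses on something with over 40 N, if the wrist force passes 120 N, or if a joint passes its speed limit or range.

## Robot

A 6-joint arm with a two-finger parallel gripper is mounted at the origin on the work surface. World frame = base frame: x ahead of the robot, y to its left, z up, the work surface at z = 0. Lengths are in mm, angles in rad, forces in N, time in s.
With the tool pointing down it reaches from about 350 to 775 mm from the base axis. Payload 7.3 kg.
Tool frame: the origin (TCP) lies midway between the tips of the shut fingers; the grasp point (between the pads) lies 19 mm behind it (grip_depth is the distance from the TCP to the grasp point, in mm); z points along the fingers, y is the direction in which the jaws open and shut (so a half turn about z gives the same grasp; the last joint's range is limited). The gripper opens to 92 mm and grips with 3 to 60 N. Pads are 19 mm wide; open, the fingers measure 130 mm over their backs; the gripper's body (75 mm by 190 mm) begins 47 mm behind the grasp point.
Start: joints at [1.116, 0.342, 1.524, -0, 1.275, -0.146], TCP at [159.542, 500.194, 192.141] pointing down, gripper open.
Joint ranges: [-2.53, 2.53], [-0.77, 2.02], [0.04, 2.7], [-1, 4.14], [0.28, 2.66], [-3.11, 3.11]. Speed limits (rad/s): [2.57, 2.57, 3.14, 3.14, 3.14, 3.14].

## Interface

Orientations are given as [roll, pitch, yaw] about the fixed x, y, z axes, in that order (R = Rz(yaw) Ry(pitch) Rx(roll)).
In Python, from plant import get_obs, capture, close_job, spot_in, silhouettes, mark_of, grip_depth gives the robot as it stands.
- The arm moves only by the tool servo_tool, never from a script. Its arguments are lists of equal length, an entry for each row: "slide": the shift along the tool's x, y, z normalised to -1 to 1, where 1 is 20 cm, a list of three; "rot": the turn, a rotation vector about the tool's x, y, z normalised to -1 to 1, where 1 is pi rad, a list of three; "claw": the finger opening in mm, from 0 to 91.8. A call has 1 to 5 rows; each row is the pose to reach, as a shift and turn from the pose commanded when the call began, along the tool's axes at that moment, turning the shorter way round; what a row does not reach only later rows make up. A row lasts 1/8 s, in which the tool goes at most 62.5 mm and 10.7 degrees, less where a joint would pass 70% of its speed; a pose out of reach is approached as far as the arm can. A call with a number of a shift or a turn outside -1 to 1 is refused whole. A call with a gripper value outside its range is refused whole. The fingers move at their own pace and stop on an object; the grip force is fixed at half the most. Time passes only in rows, so rows that repeat a pose let the fingers close. It gives the time, the measured TCP pose, the force and the opening at its end, in the units of the state.
- get_obs(): the state, without advancing time (a new reading comes with each control period).
- capture(name): name is "scene" or "top" or "wrist"; returns a dict with "frame" (480x640x3 uint8, red, green, blue), "depth" (480x640 float32, mm along the optical axis (not along the pixel's ray), 0 where there is no reading), "vertical_fov" (degrees; the focal length in pixels is half the picture's height over the tangent of half this angle, whatever the lens; pixels are square), "cx", "cy" (the principal point, pixels), "position" and "rotation" of the camera in the world. Camera axes: x right, y down, z forward; pixel columns grow to the right and rows downward; lengths in mm; the calibration is good to about 2 mm. A picture is of the moment at which its call begins.
- close_job(): hands the job in, once; it reports no verdict.
Trained networks look in the newest picture that a camera, given by its name, has taken for a name from the list of things; names that differ only in an ending like _2 or _b are one class to them, and where a whole thing is asked for, a point or a joint stands for the part that bears it (a point fixed in the world has none). Each returns a list of dicts, best first, with "confidence" (0 to 1); they miss things now and then, are a little off and sometimes report something else, mostly with a low value. They report only what shows in the picture. A call takes as long as a camera call. They do not tell look-alikes from the thing itself.
- spot_in(query, camera): "box" ([left, top, right, bottom] in pixels, round what is visible of it).
- silhouettes(query, camera): "pixels" (480x640 bool, what is visible of it) and "box" ([left, top, right, bottom] in pixels, round what is visible of it).
- mark_of(query, camera): "xy" ([column, row] in pixels: a listed point, or the origin of a listed thing).
The state is a dict: "time": time; "joint_positions": joint angles; "dq": joint speeds; "tau": joint torques, N m; "tool_pos": TCP position; "tcp_rot": TCP orientation; "contact_force": force on the tool from outside, world axes, zero at the start; "moment": the same for the moment, N m; "grip_width": finger opening in mm.
Only numpy, scipy, OpenCV 4.12 (cv2) and the standard library are available. Lean on these libraries where they do the work, as an engineer would, in place of code of your own. Each camera call takes 0.05 s, during which the arm holds its last target. There are 200 camera calls.

## Working session

There is one attempt and no reset: what is moved stays moved. The work goes in short steps, Python scripts to look and compute and a tool call to move; the robot and the scene stay as the last step left them, time stands still between calls to the robot, and variables do not carry over. Pictures are saved under pics/ and viewed, about 8 in all and at most 12, crops included, and the job is handed in when it is done.

Besides the shell and the picture viewer there is one more tool, called after "Call:" in YAML: its name, and indented under it one key for each argument. servo_tool: Moves the arm, as the interface text tells. Scaled input: -1 to 1 covers 20 cm each way for a shift and pi rad each way for a turn. Its arguments: {"type":"object","properties":{"slide":{"type":"array","items":{"type":"array","items":{"type":"number"}}},"rot":{"type":"array","items":{"type":"array","items":{"type":"number"}}},"claw":{"type":"array","items":{"type":"number"}}},"required":["slide","rot","claw"]}

```bash
mkdir -p pics && cat > h.py <<'E'
import numpy as np, cv2
from scipy.spatial.transform import Rotation as R
from plant import get_obs, capture, close_job, spot_in, silhouettes, mark_of, grip_depth
np.set_printoptions(precision=2,suppress=True)
def f(c): return 240/np.tan(np.radians(c["vertical_fov"])/2)
def pts(c):
    v,u=np.mgrid[:480,:640]; d=c["depth"]; k=f(c)
    P=np.stack([(u-c["cx"])/k*d,(v-c["cy"])/k*d,d],-1)
    return P@np.array(c["rotation"]).T+np.array(c["position"])
def onplane(c,uv,z):
    k=f(c); r=np.array(c["rotation"])@np.array([(uv[0]-c["cx"])/k,(uv[1]-c["cy"])/k,1]); p=np.array(c["position"])
    return p+r*(z-p[2])/r[2]
def proj(c,X):
    q=np.array(c["rotation"]).T@(np.array(X)-np.array(c["position"])); k=f(c)
    return np.array([q[0]/q[2]*k+c["cx"],q[1]/q[2]*k+c["cy"]])
def save(c,n,box=None,s=1):
    im=c["frame"][:,:,::-1]
    if box: im=im[box[1]:box[3],box[0]:box[2]]
    cv2.imwrite("pics/"+n,cv2.resize(im,None,fx=s,fy=s))
E
cat > a.py <<'E'
from h import *
o=get_obs();print(o, grip_depth)
for cam in ["top","scene"]:
    c=capture(cam);save(c,cam+"0.png");P=pts(c)
    print(cam,c["position"],c["rotation"],c["vertical_fov"],(c["depth"]==0).mean())
    for q in ["link","platen","collet","weight","jaw","mat"]:
        for s in silhouettes(q,cam):
            m=s["pixels"];X=P[m&(c["depth"]>0)]
            print(q,round(s["confidence"],2),s["box"],np.median(X,0) if len(X) else '',X[:,2].max() if len(X) else '')
    for q in ["link_eye","link_grip","nest","nose_stop","heel_stop"]:
        for s in mark_of(q,cam): 
            z={"link_eye":6.5,"link_grip":30,"nest":44,"nose_stop":48,"heel_stop":48}[q]
            print(q,round(s["confidence"],2),s["xy"],onplane(c,s["xy"],z))
E
python3 a.py
```

```text
{'time': 0.0, 'joint_positions': array([ 1.12,  0.34,  1.53, -0.  ,  1.28, -0.15]), 'dq': array([ 0.,  0.,  0.,  0., -0.,  0.]), 'tau': array([  0.  , -43.12, -24.42,   0.07,   0.06,  -0.  ]), 'tool_pos': array([159.32, 499.76, 191.42]), 'tcp_rot': array([-3.14, -0.  ,  2.83]), 'contact_force': array([-0.05,  0.19, -0.74]), 'moment': array([0.01, 0.04, 0.05]), 'grip_width': 92.13732946660753} 18.8Traceback (most recent call last):
  File "a.py", line 4, in <module>
    c=capture(cam);save(c,cam+"0.png");P=pts(c)
                                         ~~~^^^
  File "h.py", line 9, in pts
    return P@np.array(c["rotation"]).T+np.array(c["position"])
           ~~~~~~~~~~~~~~~~~~~~~~~~~~~^~~~~~~~~~~~~~~~~~~~~~~~
ValueError: operands could not be broadcast together with shapes (480,640) (3,)
```

```bash
sed -i 's/np.array(c\["rotation"\])/rot(c)/g' h.py && cat >> h.py <<'E'
def rot(c): return R.from_euler("xyz",c["rotation"]).as_matrix()
E
python3 a.py
```

```text
{'time': 0.05, 'joint_positions': array([ 1.12,  0.34,  1.53, -0.  ,  1.28, -0.15]), 'dq': array([-0.,  0., -0.,  0.,  0.,  0.]), 'tau': array([  0.  , -43.24, -24.5 ,   0.07,   0.05,  -0.  ]), 'tool_pos': array([159.34, 499.75, 191.47]), 'tcp_rot': array([-3.14, -0.  ,  2.83]), 'contact_force': array([-0.65,  0.58,  0.37]), 'moment': array([0.03, 0.01, 0.01]), 'grip_width': 91.91029625520717} 18.8
top [384.53  37.02 827.6 ] [-2.95 -0.04 -1.57] 51.289104555594044 0.004029947916666667
link 0.82 [405.8, 306.8, 471.8, 371.0] [ 363.26 -195.49    4.97] 46.15639069970723
link 0.78 [441.9, 185.9, 470.6, 257.4] [ 578.82 -221.36    8.92] 49.502823211566465
link 0.44 [393.6, 144.1, 503.3, 286.1] [ 581.5  -203.97    3.64] 47.81057213721613
link 0.41 [172.5, 158.8, 274.2, 259.7] [580.   162.96  38.02] 73.00016069683636
platen 0.96 [194.1, 292.6, 305.9, 400.7] [363.34 114.63  37.98] 75.03171663723856
platen 0.78 [172.7, 158.0, 271.7, 255.4] [580.12 162.92  38.04] 73.00016069683636
collet 0.58 [400.8, 259.1, 417.9, 272.4] [ 482.93 -134.73   36.42] 40.7986598764511
weight 0.9 [297.8, 146.9, 318.3, 
[... 1763 characters left out ...]
9.875982291239666
link_eye 0.92 [193.7, 275.0] [ 386.6  -168.06    6.5 ]
link_eye 0.61 [205.5, 349.1] [ 545.09 -222.65    6.5 ]
link_eye 0.4 [216.3, 366.0] [ 581.43 -223.97    6.5 ]
link_eye 0.2 [422.6, 259.9] [592.04 161.52   6.5 ]
link_grip 0.63 [216.0, 367.9] [ 603.18 -231.37   30.  ]
link_grip 0.62 [154.1, 265.0] [ 350.87 -217.37   30.  ]
nest 0.72 [315.7, 187.3] [335.03 121.49  44.  ]
nest 0.62 [417.4, 233.5] [566.24 169.82  44.  ]
nest 0.59 [423.0, 259.4] [621.44 127.32  44.  ]
nose_stop 0.91 [305.8, 183.2] [315.72 111.41  48.  ]
nose_stop 0.56 [409.5, 220.8] [534.58 181.47  48.  ]
heel_stop 0.81 [338.1, 207.7] [424.27 108.15  48.  ]
heel_stop 0.76 [451.9, 260.7] [654.76 157.09  48.  ]
```

View pics/top0.png

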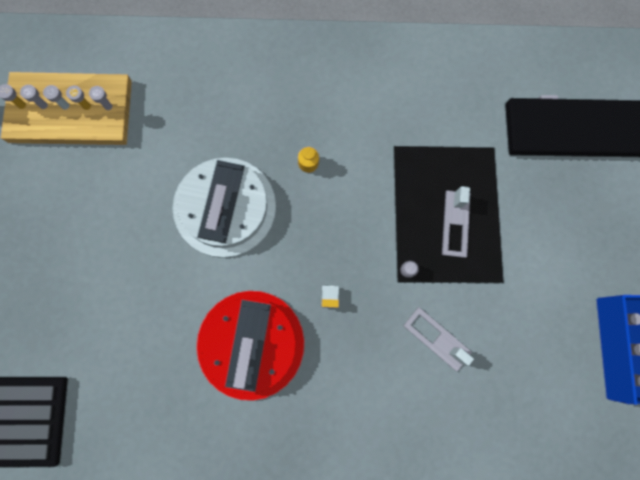

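View pics/scene0.png

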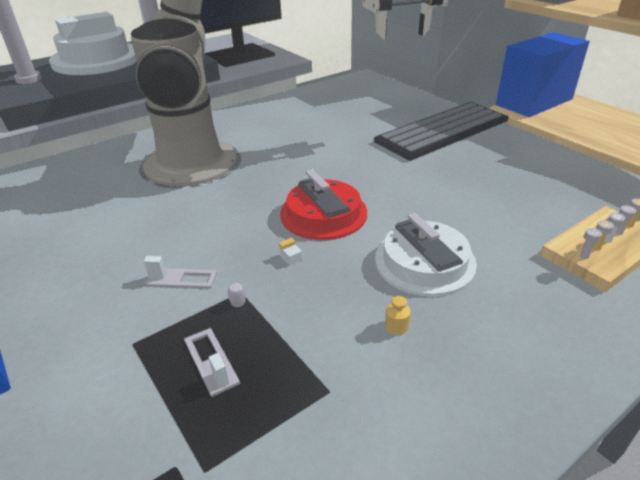

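```bash
cat >> h.py <<'E'
def mv(p,rpy,o=None):
    o=o or get_obs(); R0=R.from_euler("xyz",o["tcp_rot"]); 
    Rt=rpy if isinstance(rpy,R) else R.from_euler("xyz",rpy)
    s=R0.inv().apply(np.array(p)-o["tool_pos"])/200; r=(R0.inv()*Rt).as_rotvec()/np.pi
    print("pos",o["tool_pos"],"rpy",o["tcp_rot"],"F",o["contact_force"],"w",o["grip_width"],"t",o["time"])
    print("slide",s.round(4).tolist(),"rot",r.round(4).tolist(), "mm",np.linalg.norm(s)*200,"deg",np.linalg.norm(r)*180)
E
python3 - <<'E'
from h import *
mv([400,280,230],[np.pi,0,2.95]); mv([560,163,230],[np.pi,0,2.95])
E
```

```text
pos [159.54 500.19 192.13] rpy [ 3.14 -0.    2.83] F [-0.42  0.87  0.26] w 91.88100218516183 t 1.25
slide [-1.48, -0.6834, -0.1894] rot [0.0, -0.0, -0.0373] mm 328.23697012651786 deg 6.716306281283898
pos [159.54 500.19 192.13] rpy [ 3.14 -0.    2.83] F [-0.42  0.87  0.26] w 91.88100218516183 t 1.25
slide [-2.42, -0.9976, -0.1895] rot [0.0, -0.0, -0.0373] mm 524.8816758589178 deg 6.716306281283898
```

Call:
servo_tool:
  slide:
    - [-0.25,-0.11,-0.08]
    - [-0.5,-0.22,-0.16]
    - [-0.75,-0.33,-0.19]
    - [-1,-0.44,-0.19]
  rot:
    - [0,0,-0.0373]
    - [0,0,-0.0373]
    - [0,0,-0.0373]
    - [0,0,-0.0373]
  claw: [91,91,91,91]

```text
time: 1.75
tool_pos: [324.7, 354.6, 230.9]
tcp_rot: [3.14, 0.001, 2.95]
contact_force: [0.0, -0.1, -0.9]
grip_width: 91.0
```

```bash
python3 - <<'E'
from h import *
mv([540,168,230],[np.pi,0,2.95])
E
```

```text
pos [324.73 354.59 230.92] rpy [3.14 0.   2.95] F [ 0.03 -0.05 -0.87] w 91.02537073678276 t 1.75
slide [-1.2341, -0.7113, 0.005] rot [0.0005, 0.0004, 0.0001] mm 284.88807023239804 deg 0.11234923519771098
```

Call:
servo_tool:
  slide:
    - [-0.25,-0.18,0]
    - [-0.5,-0.36,0]
    - [-0.75,-0.53,0]
    - [-1,-0.71,0]
    - [-1,-0.71,0]
  rot:
    - [0,0,0]
    - [0,0,0]
    - [0,0,0]
    - [0,0,0]
    - [0,0,0]
  claw: [91,91,91,91,91]

```text
time: 2.38
tool_pos: [495.0, 174.8, 229.6]
tcp_rot: [-3.141, 0.0, 2.944]
contact_force: [0.0, 0.8, 0.1]
grip_width: 91.1
```

```bash
python3 - <<'E'
from h import *
c=capture("wrist");save(c,"w1.png");P=pts(c);np.savez("w1.npz",**c)
o=get_obs();print(o["tool_pos"],o["joint_positions"],c["position"],c["rotation"],c["vertical_fov"])
for q,z in dict(nest=44,nose_stop=48,heel_stop=48).items():
    for s in mark_of(q,"wrist"): print(q,s["confidence"],s["xy"],onplane(c,s["xy"],z))
E
```

```text
[493.42 176.57 229.64] [ 0.2   0.31  1.46  0.    1.37 -1.18] [422.42 190.64 422.09] [2.86 0.   1.37] 64.8096052143537
nest 0.8 [334.6, 281.6] [568.86 176.1   44.  ]
nest 0.64 [230.6, 64.4] [342.01 122.42  44.  ]
nose_stop 0.57 [227.8, 21.1] [308.75 129.78  48.  ]
nose_stop 0.56 [329.9, 251.6] [533.85 177.66  48.  ]
heel_stop 0.76 [235.7, 153.9] [419.88 107.46  48.  ]
```

View pics/w1.png

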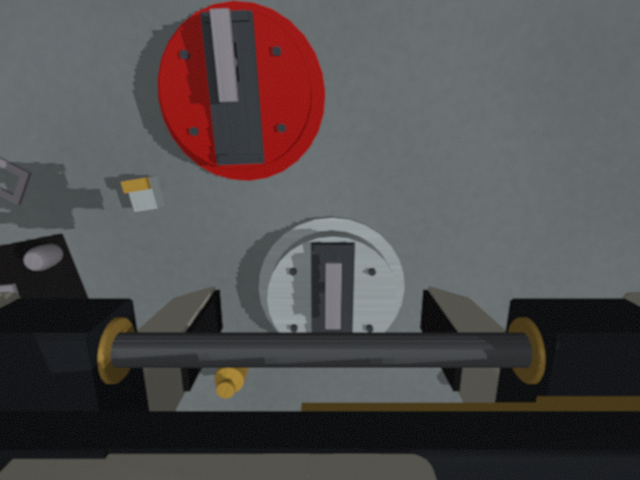

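Call:
servo_tool:
  slide:
    - [-0.25,0,0]
    - [-0.5,0,0]
    - [-0.7,0,0]
    - [-0.7,0,0]
  rot:
    - [0,0,0]
    - [0,0,0]
    - [0,0,0]
    - [0,0,0]
  claw: [91,91,91,91]

```text
time: 3.08
tool_pos: [630.9, 152.2, 228.7]
tcp_rot: [-3.141, -0.001, 2.951]
contact_force: [0.3, 0.1, 0.1]
grip_width: 90.9
```

```bash
cat > b.py <<'E'
from h import *
import sys
n=sys.argv[1]
c=capture("wrist");save(c,n+".png");P=pts(c);np.savez(n+".npz",**c)
o=get_obs();print(o["tool_pos"],o["joint_positions"],c["position"],c["rotation"])
for q,z in dict(nest=44,nose_stop=48,heel_stop=48,link_eye=6.5,link_grip=30).items():
    for s in mark_of(q,"wrist"): print(q,s["confidence"],s["xy"],onplane(c,s["xy"],z))
E
python3 b.py w2
```

```text
[629.63 152.61 229.23] [ 0.12  0.56  1.08  0.    1.51 -1.26] [558.5  167.4  421.35] [ 2.86 -0.    1.38]
nest 0.81 [330.5, 145.5] [565.7  175.41  44.  ]
nose_stop 0.83 [330.5, 111.5] [535.56 180.92  48.  ]
heel_stop 0.94 [327.9, 230.0] [646.44 157.6   48.  ]
link_eye 0.35 [132.1, 54.0] [442.43  -1.64   6.5 ]
```

View pics/w2.png

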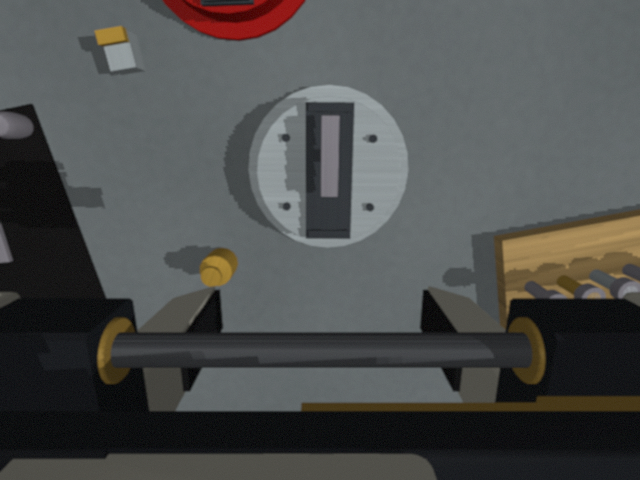

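```bash
cat > m.py <<'E'
from h import *
c=dict(np.load("w2.npz"));P=pts(c)
def rect(m,name):
    X=P[m][:,:2].astype(np.float32);r=cv2.minAreaRect(X);
    print(name,m.sum(),"z",np.median(P[m][:,2]),"rect",r,"mean",X.mean(0))
    return r
near=np.hypot(P[...,0]-590,P[...,1]-166)<110
m=near&(c["depth"]>0)
print(np.histogram(P[m][:,2],bins=np.arange(-5,85,2)))
h=m&(P[...,2]>62)&(P[...,2]<78)
n,l,st,_=cv2.connectedComponentsWithStats(h.astype(np.uint8)); h=l==1+np.argmax(st[1:,4])
rect(h,"head")
# color: dark bar region at deck height
g=c["frame"].astype(int).sum(-1)/3
b=m&(g<80)&(P[...,2]>41)&(P[...,2]<55)
n,l,st,_=cv2.connectedComponentsWithStats(b.astype(np.uint8)); b=l==1+np.argmax(st[1:,4]); rect(b,"bar")
# colour-based head edge
k=cv2.imread("pics/w2.png")[95:245,300:360]; 
print(g[110:205:1,331].round(0).tolist())
for v in (98,105,235,242): print(v,g[v,300:362:1].round(0).tolist()) if v==105 else None
print("drumcenter",P[m&(abs(P[...,2]-38)<3)].mean(0))
E
python3 m.py
```

```text
(array([   1, 1317, 9492, 1450,    0,  407, 3020,  409,    0,    0,    0,
          0,    0,    0,    0,    0,    0,    0,    0,    0,  999, 7818,
        984,  583, 3444,  484,  556,   68,    0,    0,    0,    0,    0,
          0,    0,    1,  162, 1141,  123,    0,    0,    0,    0,    0]), array([-5, -3, -1,  1,  3,  5,  7,  9, 11, 13, 15, 17, 19, 21, 23, 25, 27,
       29, 31, 33, 35, 37, 39, 41, 43, 45, 47, 49, 51, 53, 55, 57, 59, 61,
       63, 65, 67, 69, 71, 73, 75, 77, 79, 81, 83]))
head 1427 z 69.95002578598587 rect ((575.1184692382812, 172.3359375), (16.013593673706055, 70.8034439086914), 78.4545669555664) mean [574.3  172.47]
bar 4645 z 44.130966322335325 rect ((591.283447265625, 168.654541015625), (44.469417572021484, 130.0731658935547), 78.49752807617188) mean [592.42 167.82]
[55.0, 52.0, 50.0, 54.0, 64.0, 90.0, 116.0, 126.0, 126.0, 127.0, 127.0, 125.0, 126.0, 126.0, 125.0, 124.0, 126.0, 127.0, 126.0, 125.0, 125.0, 126.0, 126.0, 126.0, 125.0, 124.0, 126.0, 123.0, 125.0, 124.0, 125.0, 125.0, 126.0, 125.0, 125.0, 123.0, 124.0, 125.0, 125.0, 125.0, 125.0, 126.0, 123.0, 124.0, 124.0, 124.0, 125.0, 123.0, 124.0, 124.0, 124.0, 123.0, 124.0, 125.0, 124.0, 124.0, 125.0, 124.0, 124.0, 123.0, 124.0, 124.0, 124.0, 123.0, 123.0, 122.0, 123.0, 123.0, 124.0, 122.0, 123.0, 124.0, 122.0, 124.0, 123.0, 123.0, 125.0, 122.0, 125.0, 123.0, 121.0, 123.0, 122.0, 124.0, 125.0, 121.0, 105.0, 76.0, 56.0, 56.0, 59.0, 56.0, 58.0, 55.0, 58.0]
105 [112.0, 111.0, 113.0, 113.0, 108.0, 88.0, 56.0, 41.0, 47.0, 53.0, 56.0, 57.0, 52.0, 57.0, 55.0, 55.0, 55.0, 57.0, 56.0, 56.0, 55.0, 54.0, 54.0, 56.0, 55.0, 57.0, 57.0, 54.0, 56.0, 56.0, 58.0, 56.0, 54.0, 55.0, 56.0, 57.0, 58.0, 56.0, 55.0, 58.0, 58.0, 55.0, 58.0, 57.0, 57.0, 54.0, 55.0, 56.0, 57.0, 57.0, 55.0, 56.0, 53.0, 76.0, 116.0, 143.0, 152.0, 151.0, 150.0, 152.0, 149.0, 149.0]
drumcenter [588.85 169.61  38.  ]
```

```bash
cat > plan.py <<'E'
import numpy as np, itertools
from scipy.sparse import coo_matrix
from scipy.sparse.csgraph import dijkstra
s=7.9
head=(s-36,s+36,19,26); neck=(s-6,s+6,0,19); deck=(-45,95,-30,0); ns=(-40.5,-32.5,0,4); hs=(81.5,89.5,0,4)
def bpts(b,st=2.):
    xs=np.linspace(b[0],b[1],max(2,int((b[1]-b[0])/st)+1)); zs=np.linspace(b[2],b[3],max(2,int((b[3]-b[2])/st)+1))
    return np.array([(x,z) for x in xs for z in (b[2],b[3])]+[(x,z) for x in (b[0],b[1]) for z in zs])
def sdf(P,b):
    dx=np.maximum(b[0]-P[...,0],P[...,0]-b[1]); dz=np.maximum(b[2]-P[...,1],P[...,1]-b[3])
    return np.hypot(np.maximum(dx,0),np.maximum(dz,0))+np.minimum(np.maximum(dx,dz),0)
nb=(-31,-23.5,0,5); tb=(23.5,80,0,5); pl=(-31,80,0,5); blk=(52,78,5,43); fin=(55,75,7,73); body=(27,103,73,120)
pairs=[(l,o) for l in (nb,tb,blk,fin,body) for o in (head,neck)]+[(pl,o) for o in (deck,ns,hs)]+[(fin,deck)]
def clear(S):  # S: N x 3
    x,z,t=S.T; c,sn=np.cos(t)[:,None],np.sin(t)[:,None]; D=np.full(len(S),1e3)
    for l,o in pairs:
        B=bpts(l); W=np.stack([x[:,None]+B[:,0]*c-B[:,1]*sn, z[:,None]+B[:,0]*sn+B[:,1]*c],-1); D=np.minimum(D,sdf(W,o).min(1))
        B=bpts(o); dx=B[:,0]-x[:,None]; dz=B[:,1]-z[:,None]
        L=np.stack([dx*c+dz*sn,-dx*sn+dz*c],-1); D=np.minimum(D,sdf(L,l).min(1))
    return D
if __name__=="__main__":
    X=np.arange(-40,31,1.);Z=np.arange(0,71,1.);T=np.radians(np.arange(0,41,2.))
    G=np.stack(np.meshgrid(X,Z,T,indexing="ij"),-1); sh=G.shape[:3]; S=G.reshape(-1,3)
    D=np.concatenate([clear(a) for a in np.array_split(S,60)]).reshape(sh)
    idx=np.arange(D.size).reshape(sh); r=[];cc=[];w=[]
    for d in itertools.product((-1,0,1),repeat=3):
        if d==(0,0,0): continue
        sl=lambda k: tuple(slice(max(0,k*e),n+min(0,k*e)) for e,n in zip(d,sh))
        a=idx[sl(-1)].ravel(); b=idx[sl(1)].ravel(); Da=D.ravel()[a];Db=D.ravel()[b]; ok=(Da>0.05)&(Db>0.05)
        L=np.sqrt(d[0]**2+d[1]**2+d[2]**2)
        r.append(a[ok]);cc.append(b[ok]);w.append(L/np.minimum(np.minimum(Da,Db)[ok],5)**2)
    M=coo_matrix((np.concatenate(w),(np.concatenate(r),np.concatenate(cc))),shape=(D.size,)*2).tocsr()
    goal=idx[40,1,0]; start=idx[40,65,0]   # x=0
    dist,pre=dijkstra(M,indices=start,return_predecessors=True); p=[goal]
    print(dist[goal])
    while p[-1]!=start: p.append(pre[p[-1]])
    for q in p[::-1]: x,z,t=S[q]; print(int(x),int(z),round(np.degrees(t)),round(D.ravel()[q],1),end=" | ")
E
python3 plan.py
```

```text
14.343158689442289
0 65 0 39.0 | 0 64 0 38.0 | 0 63 0 37.0 | 0 62 0 36.0 | 0 61 0 35.0 | 0 60 0 34.0 | 0 59 0 33.0 | 0 58 0 32.0 | 0 57 0 31.0 | 0 56 0 30.0 | 0 55 0 29.0 | 0 54 0 28.0 | 0 53 0 27.0 | 0 52 0 26.0 | 0 51 0 25.0 | 0 50 0 24.0 | 0 49 0 23.0 | 0 48 0 22.0 | 0 47 0 21.0 | 0 46 0 20.0 | -1 45 0 19.0 | -2 44 2 17.1 | -3 43 4 15.2 | -4 42 6 13.4 | -5 41 8 11.6 | -6 40 10 9.9 | -7 39 12 8.3 | -8 38 14 6.9 | -9 37 16 5.7 | -10 36 18 5.1 | -11 35 20 5.1 | -11 34 20 5.0 | -11 33 20 5.0 | -11 32 20 5.0 | -11 31 20 5.0 | -11 30 20 5.0 | -11 29 20 5.0 | -11 28 20 5.0 | -11 27 20 5.0 | -11 26 22 5.0 | -11 25 24 5.4 | -10 24 26 5.0 | -9 23 26 4.6 | -8 22 26 4.3 | -7 22 26 3.6 | -6 22 28 3.4 | -5 22 28 3.4 | -4 22 28 3.6 | -3 22 28 3.6 | -2 21 28 4.0 | -1 21 28 4.6 | 0 20 28 5.0 | 1 20 28 5.0 | 2 20 28 5.0 | 3 20 28 5.0 | 4 20 28 5.0 | 5 20 28 5.0 | 6 20 28 5.0 | 7 20 28 5.0 | 8 20 28 5.0 | 9 20 28 5.0 | 10 20 28 5.0 | 11 20 28 5.0 | 12 20 28 5.0 | 13 20 28 5.0 | 14 20 28 5.0 | 15 20 28 5.0 | 16 20 28 5.0 | 17 20 28 5.0 | 18 20 28 4.6 | 19 20 26 4.0 | 20 20 24 3.4 | 21 20 22 2.7 | 22 20 20 2.0 | 22 20 18 1.3 | 23 19 16 1.5 | 23 18 14 1.3 | 23 17 12 1.2 | 23 16 10 1.4 | 23 15 8 1.7 | 23 14 6 1.9 | 23 13 4 2.2 | 23 12 2 2.4 | 22 11 0 3.0 | 21 10 0 4.0 | 20 9 0 5.0 | 19 9 0 5.0 | 18 9 0 5.0 | 17 9 0 5.0 | 16 8 2 5.0 | 15 7 2 5.3 | 14 7 2 5.4 | 13 7 2 5.4 | 12 7 2 5.4 | 11 7 2 5.5 | 10 7 2 5.5 | 9 7 2 5.5 | 8 7 2 5.6 | 7 7 2 5.6 | 6 7 2 5.6 | 5 7 2 5.6 | 4 7 2 5.6 | 3 6 2 4.6 | 2 5 2 3.5 | 1 4 2 2.5 | 1 3 2 1.9 | 0 2 0 1.5 | 0 1 0 1.0 |
```

Call:
servo_tool:
  slide:
    - [-0.1,-0.25,0]
    - [-0.15,-0.5,0]
    - [-0.15,-0.75,0]
    - [-0.15,-1,0]
  rot:
    - [0,0,0]
    - [0,0,0]
    - [0,0,-0.02]
    - [0,0,-0.04]
  claw: [91,91,91,91]

```text
time: 3.88
tool_pos: [620.6, -51.6, 230.8]
tcp_rot: [-3.142, 0.001, 3.078]
contact_force: [1.3, -0.7, 0.8]
grip_width: 91.1
```

Call:
servo_tool:
  slide:
    - [-0.05,-0.25,0]
    - [-0.1,-0.5,0]
    - [-0.15,-0.75,0]
    - [-0.18,-0.85,0]
    - [-0.18,-0.85,0]
  rot:
    - [0,0,0]
    - [0,0,0]
    - [0,0,0]
    - [0,0,0]
    - [0,0,0]
  claw: [91,91,91,91,91]

```text
time: 4.5
tool_pos: [645.7, -223.7, 230.1]
tcp_rot: [3.142, 0.0, 3.074]
contact_force: [0.1, 0.3, -0.5]
grip_width: 91.1
```

```bash
python3 b.py w3 && python3 - <<'E'
from h import *
c=dict(np.load("w3.npz"));P=pts(c);g=c["frame"].astype(int).sum(-1)/3
near=(c["depth"]>0)&(np.hypot(P[...,0]-565,P[...,1]+225)<90)
m=near&(P[...,2]>6)&(P[...,2]<13)&(g>60)
n,l,st,_=cv2.connectedComponentsWithStats(m.astype(np.uint8));m=l==1+np.argmax(st[1:,4])
print("plate",m.sum(),np.median(P[m],0),cv2.minAreaRect(P[m][:,:2].astype(np.float32)))
b=near&(P[...,2]>38)&(P[...,2]<56)
print("block",b.sum(),np.median(P[b],0),cv2.minAreaRect(P[b][:,:2].astype(np.float32)))
E
```

```text
[ 645.82 -222.23  230.25] [-0.44  0.63  0.94  0.    1.57 -1.95] [ 571.92 -217.52  422.59] [ 2.86 -0.    1.5 ]
nose_stop 0.5 [312.1, 175.9] [ 605.9 -228.3   48. ]
link_eye 0.56 [315.8, 109.6] [ 542.3  -220.61    6.5 ]
link_grip 0.66 [313.2, 175.5] [ 607.21 -227.66   30.  ]
link_grip 0.39 [395.4, 41.9] [ 489.56 -141.93   30.  ]
plate 2756 [ 572.36 -222.4     9.02] ((565.941650390625, -223.25537109375), (41.96892547607422, 111.36675262451172), 84.97380828857422)
block 390 [ 605.76 -227.1    46.9 ] ((605.9508056640625, -227.2678680419922), (13.902408599853516, 26.034963607788086), 84.40184783935547)
```

View pics/w3.png

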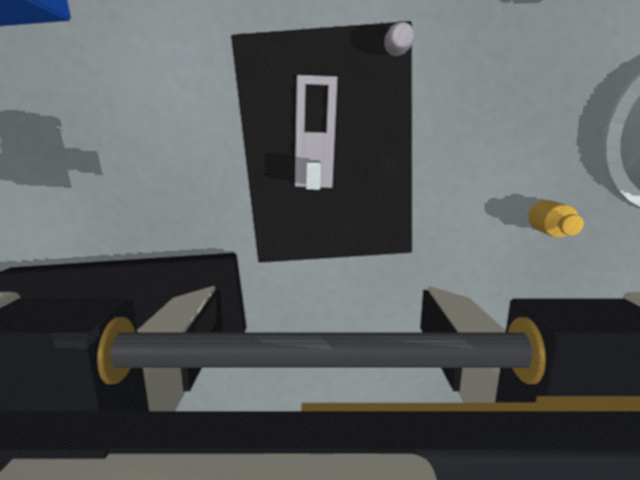

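```bash
python3 - <<'E'
from h import *
mv([606.1,-227.2,13],[np.pi,0,np.pi-0.092])
E
```

```text
pos [ 646.25 -221.15  230.6 ] rpy [3.14 0.   3.08] F [ 0.82  0.38 -0.05] w 91.22514267493987 t 4.8
slide [0.1989, -0.0431, 1.0879] rot [0.0, 0.0001, 0.0088] mm 221.35587289303675 deg 1.5923552333829805
```

Call:
servo_tool:
  slide:
    - [0.1,-0.02,0.25]
    - [0.199,-0.043,0.5]
    - [0.199,-0.043,0.75]
    - [0.199,-0.043,0.85]
    - [0.199,-0.043,0.85]
  rot:
    - [0,0,0.0088]
    - [0,0,0.0088]
    - [0,0,0.0088]
    - [0,0,0.0088]
    - [0,0,0.0088]
  claw: [60,60,60,60,60]

```text
time: 5.42
tool_pos: [604.9, -227.3, 58.6]
tcp_rot: [3.14, -0.003, 3.049]
contact_force: [-0.8, -0.2, 0.8]
grip_width: 60.0
```

```bash
python3 - <<'E'
from h import *
mv([606.1,-227.2,13],[np.pi,0,np.pi-0.092])
E
```

```text
pos [ 604.89 -227.32   58.62] rpy [ 3.14 -0.    3.05] F [-0.78 -0.25  0.78] w 59.955386897351644 t 5.425
slide [-0.0067, 0.0008, 0.2281] rot [0.0005, -0.001, -0.0002] mm 45.631968703261 deg 0.2089879731559949
```

Call:
servo_tool:
  slide:
    - [-0.003,0,0.12]
    - [-0.003,0,0.228]
    - [-0.003,0,0.228]
  rot:
    - [0,0,0]
    - [0,0,0]
    - [0,0,0]
  claw: [60,60,60]

```text
time: 5.8
tool_pos: [606.3, -228.1, 14.6]
tcp_rot: [3.141, -0.001, 3.049]
contact_force: [0.4, 0.3, 1.1]
grip_width: 60.2
```

Call:
servo_tool:
  slide:
    - [0,0,0]
    - [0,0,0]
    - [0,0,0]
    - [0,0,0]
    - [0,0,0]
  rot:
    - [0,0,0]
    - [0,0,0]
    - [0,0,0]
    - [0,0,0]
    - [0,0,0]
  claw: [8,8,8,8,8]

```text
time: 6.42
tool_pos: [606.5, -228.7, 14.6]
tcp_rot: [3.142, 0.0, 3.048]
contact_force: [0.6, 0.4, 0.5]
grip_width: 14.4
```

Call:
servo_tool:
  slide:
    - [0,0,-0.1]
    - [0,0,-0.25]
    - [0,0,-0.5]
    - [0,0,-0.6]
    - [0,0,-0.6]
  rot:
    - [0,0,0]
    - [0,0,0]
    - [0,0,0]
    - [0,0,0]
    - [0,0,0]
  claw: [8,8,8,8,8]

```text
time: 7.05
tool_pos: [607.4, -229.1, 136.4]
tcp_rot: [-3.14, 0.004, 3.048]
contact_force: [-0.1, -0.2, -0.6]
grip_width: 8.2
```

```bash
cat > t.py <<'E'
from h import *
NEST=np.array([567.2,173.9,44.]); YAW=-0.2014
GX,GZ=65.4,10.6   # TCP in link frame
def tgt(x,z,th,y=0,nest=NEST,yaw=YAW):
    c,s=np.cos(th),np.sin(th)
    q=np.array([x+GX*c-GZ*s, y, z+GX*s+GZ*c]); Rn=R.from_euler("z",yaw)
    p=nest+Rn.apply(q)
    return p, Rn*R.from_euler("y",-th)*R.from_euler("xyz",[np.pi,0,np.pi])
def link(o,nest=NEST,yaw=YAW):
    Rl=R.from_euler("xyz",o["tcp_rot"])*R.from_euler("xyz",[np.pi,0,np.pi]).inv()
    p=R.from_euler("z",yaw).inv().apply(o["tool_pos"]-Rl.apply([GX,0,GZ])-nest)
    M=(R.from_euler("z",yaw).inv()*Rl).as_matrix()
    Fl=R.from_euler("z",yaw).inv().apply(o["contact_force"])
    print("link in nest x,y,z",p,"tilt deg",np.degrees(np.arctan2(M[2,0],M[0,0])),"yaw",np.degrees(np.arctan2(M[1,0],M[0,0])),"F nest",Fl,"t",o["time"])
    return p,Rl
def go(x,z,thdeg,y=0):
    o=get_obs(); link(o); p,r=tgt(x,z,np.radians(thdeg),y); mv(p,r,o)
if __name__=="__main__":
    import sys; a=sys.argv[1:]
    for k in a: go(*map(float,k.split(",")))
E
python3 t.py 0,100,0 -11,60,20
```

```text
link in nest x,y,z [  55.03 -393.89   81.51] tilt deg 0.20952065606332568 yaw 6.176885729229812 F nest [-0.07 -0.2  -0.58] t 7.05
pos [ 607.4  -229.13  136.35] rpy [-3.14  0.    3.05] F [-0.11 -0.18 -0.58] w 8.205748225148417 t 7.05
slide [0.063, 1.9522, -0.0942] rot [-0.0004, 0.0012, 0.0343] mm 391.1031358879092 deg 6.180754908805075
link in nest x,y,z [  55.03 -393.89   81.51] tilt deg 0.20952065606332568 yaw 6.176885729229812 F nest [-0.07 -0.2  -0.58] t 7.05
pos [ 607.4  -229.13  136.35] rpy [-3.14  0.    3.05] F [-0.11 -0.18 -0.58] w 8.205748225148417 t 7.05
slide [0.1556, 1.9623, -0.0032] rot [0.0056, -0.1098, 0.034] mm 393.70233883894923 deg 20.720013471751095
```

```bash
python3 b.py w4 && python3 - <<'E'
from h import *
c=dict(np.load("w4.npz"));im=c["frame"][:,:,::-1]
t=capture("scene")["frame"][300:480,100:340,::-1]
a=cv2.resize(im,(480,360)); b=cv2.resize(t,(480,360)); cv2.imwrite("pics/lost.png",np.vstack([a,b])[:, :][:720].repeat(1,0)[:600] if 0 else cv2.resize(np.hstack([a,b]),(800,300)))
E
```

```text
[ 606.48 -228.67  134.49] [-0.48  0.61  1.24  0.    1.29 -1.96] [ 533.08 -220.73  328.63] [2.86 0.   1.48]
nose_stop 0.73 [323.1, 147.6] [ 540.1 -220.1   48. ]
link_eye 0.61 [322.8, 152.3] [ 544.85 -220.6     6.5 ]
link_grip 0.63 [321.3, 231.9] [ 606.4  -227.61   30.  ]
```

View pics/lost.png

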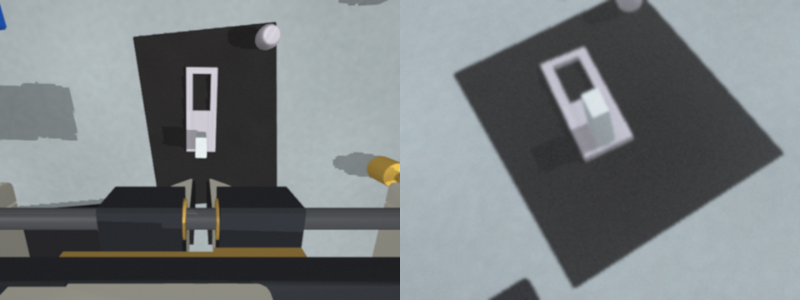

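```bash
python3 - <<'E'
from h import *
c=dict(np.load("w4.npz"));P=pts(c);g=c["frame"].astype(int).sum(-1)/3
near=(c["depth"]>0)&(np.hypot(P[...,0]-570,P[...,1]+225)<90)
m=near&(P[...,2]>6)&(P[...,2]<13)&(g>60)
n,l,st,_=cv2.connectedComponentsWithStats(m.astype(np.uint8));m=l==1+np.argmax(st[1:,4])
print("plate",m.sum(),np.median(P[m],0),cv2.minAreaRect(P[m][:,:2].astype(np.float32)))
b=near&(P[...,2]>42)&(P[...,2]<52)
print("block",b.sum(),np.median(P[b],0),cv2.minAreaRect(P[b][:,:2].astype(np.float32)))
mv([606.3,-227.5,13],[np.pi,0,np.pi-0.092])
E
```

```text
plate 4181 [ 571.66 -222.91    8.96] ((565.8978271484375, -222.92283630371094), (40.160030364990234, 111.1544189453125), 84.24411010742188)
block 606 [ 605.07 -227.39   46.87] ((605.7488403320312, -227.4412078857422), (13.252028465270996, 25.99146842956543), 84.88692474365234)
pos [ 606.   -228.41  133.22] rpy [ 3.14 -0.    3.05] F [-0.77  0.15 -0.31] w 7.940745714187289 t 7.4
slide [-0.0022, 0.0042, 0.6011] rot [0.0003, -0.0006, -0.0005] mm 120.21947172531524 deg 0.15429598607402475
```

Call:
servo_tool:
  slide:
    - [-0.001,0.004,0.15]
    - [-0.001,0.004,0.3]
    - [-0.001,0.004,0.3]
    - [-0.001,0.004,0.55]
    - [-0.001,0.004,0.6]
  rot:
    - [0,0,0]
    - [0,0,0]
    - [0,0,0]
    - [0,0,0]
    - [0,0,0]
  claw: [50,50,50,50,50]

```text
time: 8.02
tool_pos: [605.3, -227.1, 12.6]
tcp_rot: [3.14, -0.004, 3.048]
contact_force: [0.1, -0.3, -0.3]
grip_width: 49.1
```

Call:
servo_tool:
  slide:
    - [0,0,0]
    - [0,0,0]
    - [0,0,0]
    - [0,0,0]
    - [0,0,0]
  rot:
    - [0,0,0]
    - [0,0,0]
    - [0,0,0]
    - [0,0,0]
    - [0,0,0]
  claw: [0,0,0,0,0]

```text
time: 8.65
tool_pos: [606.9, -227.9, 14.9]
tcp_rot: [-3.142, 0.0, 3.048]
contact_force: [-0.1, -0.7, -0.1]
grip_width: 4.7
```

Call:
servo_tool:
  slide:
    - [0,0,0]
    - [0,0,0]
    - [0,0,-0.01]
    - [0,0,-0.025]
    - [0,0,-0.05]
  rot:
    - [0,0,0]
    - [0,0,0]
    - [0,0,0]
    - [0,0,0]
    - [0,0,0]
  claw: [0,0,0,0,0]

```text
time: 9.28
tool_pos: [606.7, -227.8, 24.7]
tcp_rot: [3.141, -0.0, 3.048]
contact_force: [-0.1, 0.1, 0.1]
grip_width: 0.5
```

```bash
python3 b.py w5; python3 - <<'E'
from h import *
c=dict(np.load("w5.npz"));o=get_obs()
print("tcp px",proj(c,o["tool_pos"]),o["tool_pos"],o["tcp_rot"])
s=capture("scene");print("tcp scene px",proj(s,o["tool_pos"]))
a=cv2.resize(c["frame"][:,:,::-1],(480,360)); b=cv2.resize(s["frame"][240:420,100:340,::-1],(480,360)); cv2.imwrite("pics/l2.png",cv2.resize(np.hstack([a,b]),(800,300)))
E
```

```text
[ 607.18 -228.06   25.63] [-0.48  0.72  1.36  0.    1.06 -1.95] [ 533.08 -219.81  217.27] [ 2.86 -0.    1.48]
link_grip 0.55 [320.6, 285.4] [ 607.36 -226.87   30.  ]
tcp px [318.71 280.55] [ 606.67 -227.83   24.42] [ 3.14 -0.    3.05]
tcp scene px [220.3  371.01]
```

View pics/l2.png

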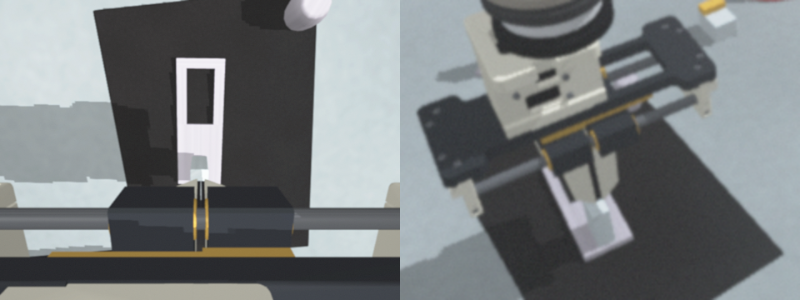

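```bash
python3 - <<'E'
from h import *
c=dict(np.load("w5.npz"))
s=capture("scene")
a=cv2.resize(c["frame"][230:330,260:380,::-1],(396,330),interpolation=cv2.INTER_CUBIC); b=cv2.resize(s["frame"][320:410,170:278,::-1],(396,330),interpolation=cv2.INTER_CUBIC); cv2.imwrite("pics/l3.png",np.hstack([a,b]))
P=pts(c)
for v in range(255,312,4): print(v,P[v,308:336:4].round(0).astype(int).tolist())
E
```

```text
255 [[593, -232, 21], [593, -230, 22], [593, -228, 21], [593, -226, 21], [594, -224, 21], [594, -222, 20], [595, -219, 18]]
259 [[593, -232, 29], [593, -230, 29], [593, -228, 28], [593, -226, 28], [593, -224, 28], [593, -222, 29], [595, -220, 26]]
263 [[593, -232, 35], [593, -230, 35], [593, -228, 36], [593, -226, 35], [593, -224, 36], [594, -222, 35], [594, -220, 34]]
267 [[593, -232, 41], [593, -230, 42], [593, -228, 41], [593, -226, 42], [593, -224, 41], [593, -222, 42], [594, -220, 41]]
271 [[593, -232, 47], [593, -230, 46], [593, -228, 46], [594, -226, 46], [594, -224, 46], [594, -222, 46], [594, -220, 47]]
275 [[595, -232, 46], [595, -230, 47], [595, -228, 47], [595, -226, 48], [596, -224, 47], [596, -222, 47], [596, -220, 47]]
279 [[597, -232, 47], [597, -230, 47], [597, -228, 48], [597, -226, 47], [598, -224, 47], [598, -222, 47], [598, -220, 47]]
283 [[599, -232, 47], [599, -230, 46], [599, -228, 48], [600, -226, 46], [599, -224, 48], [600, -223, 46], [600, -221, 46]]
287 [[601, -232, 47], [596, -230, 60], [601, -229, 47], [601, -227, 47], [602, -225, 47], [597, -223, 60], [597, -221, 60]]
291 [[596, -231, 64], [596, -230, 65], [597, -228, 61], [598, -226, 61], [598, -224, 61], [597, -223, 64], [596, -221, 66]]
295 [[596, -231, 69], [596, -229, 69], [598, -228, 65], [598, -226, 65], [598, -225, 65], [597, -223, 69], [597, -221, 68]]
299 [[571, -226, 131], [596, -229, 73], [597, -228, 70], [597, -226, 70], [597, -224, 71], [597, -223, 72], [571, -221, 131]]
303 [[571, -226, 133], [596, -229, 77], [598, -228, 74], [597, -226, 75], [598, -225, 74], [596, -223, 77], [571, -221, 134]]
307 [[571, -226, 134], [595, -229, 83], [597, -228, 78], [598, -226, 77], [597, -225, 79], [596, -223, 82], [572, -221, 134]]
311 [[570, -226, 138], [596, -229, 85], [597, -228, 81], [598, -226, 81], [598, -225, 81], [597, -223, 83], [573, -221, 135]]
```

View pics/l3.png

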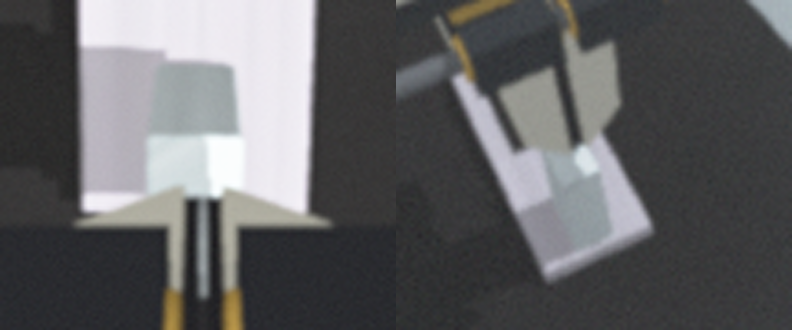

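```bash
python3 - <<'E'
from h import *
c=dict(np.load("w5.npz"));P=pts(c);o=get_obs()
for v in range(282,290): print(v,P[v,[304,308,312,316,330,334,338]].round(1)[:,[0,2]].tolist())
mv([606.1,-227.3,-19],[np.pi,0,np.pi-0.095])
# wrist cam pose in tool frame check
R0=R.from_euler("xyz",o["tcp_rot"]); print(R0.inv().apply(c["position"]-o["tool_pos"]))
E
```

```text
282 [[612.9, 8.2], [598.4, 46.9], [598.5, 46.8], [598.6, 47.2], [599.2, 47.3], [533.1, 217.3], [614.5, 9.0]]
283 [[613.2, 9.3], [598.9, 46.8], [599.4, 46.0], [599.0, 47.6], [599.4, 48.0], [615.1, 8.5], [615.2, 8.8]]
284 [[613.9, 9.1], [599.2, 47.3], [599.4, 47.4], [599.5, 47.5], [600.3, 47.0], [615.6, 8.9], [615.9, 8.7]]
285 [[614.5, 9.1], [600.1, 46.5], [600.3, 46.2], [599.7, 48.2], [601.0, 46.7], [616.6, 8.0], [616.6, 8.4]]
286 [[615.1, 9.1], [600.3, 47.3], [600.4, 47.4], [600.7, 47.0], [601.6, 46.3], [616.7, 9.3], [617.0, 9.0]]
287 [[615.9, 8.7], [600.7, 47.5], [595.8, 60.1], [601.2, 47.0], [596.7, 59.8], [618.1, 7.5], [617.7, 8.9]]
288 [[616.3, 9.4], [601.5, 46.6], [595.5, 62.2], [601.8, 47.0], [596.7, 61.0], [596.6, 61.7], [618.5, 8.4]]
289 [[616.7, 9.8], [595.6, 62.6], [595.7, 62.8], [602.3, 46.8], [596.6, 62.4], [596.8, 62.4], [618.9, 9.0]]
pos [ 606.64 -227.8    24.34] rpy [ 3.14 -0.    3.05] F [-0.01  0.13 -1.19] w 0.23317762597510244 t 9.675
slide [0.0029, 0.0022, 0.2167] rot [0.0001, -0.0001, 0.0004] mm 43.34430290789531 deg 0.08195339486829324
[  74.03    1.12 -192.91]
```

Call:
servo_tool:
  slide:
    - [0,0,0]
    - [0,0,0]
    - [0,0,0]
    - [0,0,0]
    - [0.002,0.002,0.03]
  rot:
    - [0,0,0]
    - [0,0,0]
    - [0,0,0]
    - [0,0,0]
    - [0,0,0]
  claw: [45,45,45,45,45]

```text
time: 10.3
tool_pos: [606.8, -227.6, 18.8]
tcp_rot: [-3.141, 0.001, 3.048]
contact_force: [0.8, -0.7, 0.3]
grip_width: 43.4
```

Call:
servo_tool:
  slide:
    - [0,0,0.08]
    - [0,0,0.16]
    - [0,0,0.2]
    - [0,0,0.2]
  rot:
    - [0,0,0]
    - [0,0,0]
    - [0,0,0]
    - [0,0,0]
  claw: [45,45,45,45]

```text
time: 10.8
tool_pos: [605.8, -227.1, -22.7]
tcp_rot: [3.141, -0.002, 3.048]
contact_force: [0.6, 0.7, -0.0]
grip_width: 45.0
```

Call:
servo_tool:
  slide:
    - [0,0,0]
    - [0,0,0]
    - [0,0,0]
    - [0,0,0]
    - [0,0,0]
  rot:
    - [0,0,0]
    - [0,0,0]
    - [0,0,0]
    - [0,0,0]
    - [0,0,0]
  claw: [0,0,0,0,0]

```text
time: 11.42
tool_pos: [606.6, -227.7, -21.1]
tcp_rot: [-3.141, 0.001, 3.048]
contact_force: [-0.3, -0.6, 2.0]
grip_width: 13.8
```

Call:
servo_tool:
  slide:
    - [0,0,0]
    - [0,0,0]
    - [0,0,0]
  rot:
    - [0,0,0]
    - [0,0,0]
    - [0,0,0]
  claw: [0,0,0]

```text
time: 11.8
tool_pos: [606.7, -227.6, -21.1]
tcp_rot: [-3.141, 0.001, 3.048]
contact_force: [-1.2, -0.6, 4.7]
grip_width: 13.6
```

Call:
servo_tool:
  slide:
    - [0,0,-0.05]
    - [0,0,-0.15]
    - [0,0,-0.35]
    - [0,0,-0.6]
    - [0,0,-0.8]
  rot:
    - [0,0,0]
    - [0,0,0]
    - [0,0,0]
    - [0,0,0]
    - [0,0,0]
  claw: [0,0,0,0,0]

```text
time: 12.42
tool_pos: [606.3, -227.1, 140.4]
tcp_rot: [3.141, 0.0, 3.048]
contact_force: [0.2, 1.0, -2.2]
grip_width: 13.8
```

```bash
sed -i 's/GX,GZ=65.4,10.6/GX,GZ=65.7,-25.1/' t.py && python3 t.py 0,100,0 -15,90,20
```

```text
link in nest x,y,z [  53.19 -392.2   121.46] tilt deg 0.012591009848072175 yaw 6.189230899348327 F nest [ 0.02  1.04 -2.2 ] t 12.425
pos [ 606.28 -227.14  140.38] rpy [3.14 0.   3.05] F [ 0.23  1.01 -2.2 ] w 13.751402809080016 t 12.425
slide [0.0549, 1.9428, 0.1078] rot [0.0001, 0.0001, 0.0344] mm 389.30942564410196 deg 6.1892565658387575
link in nest x,y,z [  53.19 -392.2   121.46] tilt deg 0.012591009848072175 yaw 6.189230899348327 F nest [ 0.02  1.04 -2.2 ] t 12.425
pos [ 606.28 -227.14  140.38] rpy [3.14 0.   3.05] F [ 0.23  1.01 -2.2 ] w 13.751402809080016 t 12.425
slide [0.1065, 1.9484, 0.0379] rot [0.0061, -0.1109, 0.034] mm 390.33377202846856 deg 20.91513490245739
```

Call:
servo_tool:
  slide:
    - [0.01,0.25,0]
    - [0.02,0.5,0]
    - [0.04,0.75,0]
    - [0.05,1,0]
  rot:
    - [0,0,0.01]
    - [0,0,0.02]
    - [0,0,0.03]
    - [0,0,0.034]
  claw: [0,0,0,0]

```text
time: 12.92
tool_pos: [614.4, -25.5, 138.4]
tcp_rot: [3.141, -0.001, 2.941]
contact_force: [-0.3, -0.6, -1.9]
grip_width: 14.2
```

```bash
python3 t.py -15,100,20
```

```text
link in nest x,y,z [  20.5  -186.    119.56] tilt deg -0.06982304972041271 yaw 0.018523053224121892 F nest [-0.16 -0.68 -1.9 ] t 12.925
pos [614.43 -25.55 138.38] rpy [ 3.14 -0.    2.94] F [-0.29 -0.64 -1.9 ] w 14.152720599200984 t 12.925
slide [0.154, 0.9299, -0.0221] rot [0.0001, -0.1115, 0.0001] mm 188.56276615529544 deg 20.069839404090995
```

Call:
servo_tool:
  slide:
    - [0.04,0.25,-0.01]
    - [0.08,0.5,-0.02]
    - [0.12,0.75,-0.02]
    - [0.15,0.92,-0.02]
    - [0.15,0.92,-0.02]
  rot:
    - [0,-0.03,0]
    - [0,-0.06,0]
    - [0,-0.09,0]
    - [0,-0.1115,0]
    - [0,-0.1115,0]
  claw: [0,0,0,0,0]

```text
time: 13.55
tool_pos: [620.1, 161.9, 141.8]
tcp_rot: [-3.141, 0.348, 2.946]
contact_force: [0.4, 0.4, -1.9]
grip_width: 13.7
```

```bash
python3 b.py w6; python3 t.py -11,60,20
```

```text
[621.02 160.28 142.11] [ 0.21  0.43  1.6  -0.19  0.8  -1.05] [487.54 189.47 297.42] [ 2.51 -0.    1.37]
nest 0.97 [324.3, 121.4] [566.36 176.06  44.  ]
nose_stop 0.85 [320.8, 72.0] [535.27 179.86  48.  ]
link_grip 0.78 [321.1, 323.9] [772.52 132.98  30.  ]
link in nest x,y,z [-12.6   -4.79  99.57] tilt deg 20.053196966834822 yaw -0.053900960727811704 F nest [-0.04 -0.02 -1.36] t 13.85
pos [622.78 157.59 142.52] rpy [-3.14  0.35  2.94] F [-0.04 -0.02 -1.36] w 14.006732298847789 t 13.85
slide [0.0605, 0.0243, 0.1889] rot [-0.0001, 0.0003, -0.0003] mm 39.96590834842839 deg 0.07627992206186965
```

View pics/w6.png

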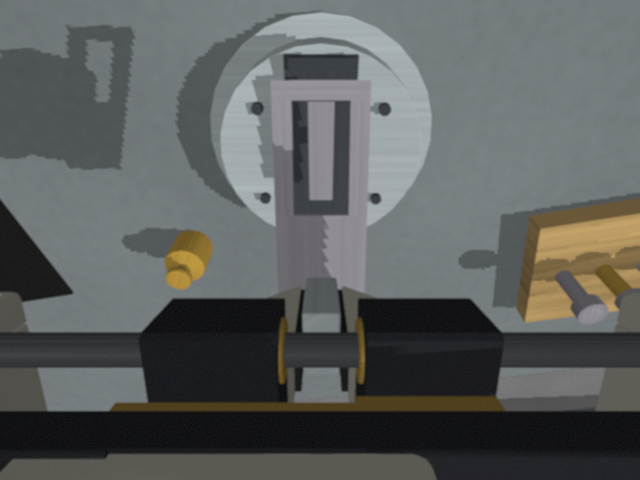

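```bash
cat > v.py <<'E'
from t import *
import sys
c5=dict(np.load("w5.npz")); R0=R.from_euler("xyz",[np.pi,0,3.048]); p5=np.array([606.66,-227.8,24.4])
tc=R0.inv().apply(c5["position"]-p5); Rtc=R0.inv()*R.from_euler("xyz",c5["rotation"])
c=dict(np.load(sys.argv[1])); Rt=R.from_euler("xyz",c["rotation"])*Rtc.inv(); pt=c["position"]-Rt.apply(tc)
Rl=Rt*R.from_euler("xyz",[np.pi,0,np.pi]).inv()
print("tool at picture",pt); P=pts(c)
L=Rl.inv().apply((P-pt).reshape(-1,3)).reshape(P.shape)+[GX,0,GZ]
m=(c["depth"]>0)&(L[...,2]>0)&(L[...,2]<11)&(abs(L[...,1])<27)&(L[...,0]>-45)&(L[...,0]<48)
A=L[m]; n=np.c_[A[:,:2],np.ones(len(A))]; k=np.linalg.lstsq(n,A[:,2],rcond=None)[0]; print("plane",k,len(A))
e=cv2.minAreaRect(A[:,:2].astype(np.float32)); print("nose x",np.percentile(A[:,0],.5),"y range",np.percentile(A[:,1],[.5,99.5]),e)
im=m.astype(np.uint8); 
row=A[abs(A[:,1])<9]; print("nose bar x", row[row[:,0]<0][:,0].min(),row[row[:,0]<0][:,0].max(), "tail edge",row[row[:,0]>5][:,0].min())
mid=A[abs(A[:,0])<15]; print("side bars y",mid[mid[:,1]<0][:,1].max(),mid[mid[:,1]>0][:,1].min())
W=R.from_euler("z",-YAW).apply((P-NEST).reshape(-1,3)).reshape(P.shape)
h=(c["depth"]>0)&(W[...,2]>23)&(W[...,2]<30)&(abs(W[...,1])<15)&(abs(W[...,0])<50); H=W[h]
print("head",len(H),np.median(H[:,2]),H[:,0].min(),H[:,0].max(),np.percentile(H[:,1],[2,98]))
E
python3 v.py w6.npz
```

```text
tool at picture [620.08 161.91 141.37]
plane [0.   0.   5.26] 11557
nose x -30.805095133595557 y range [-18.65  21.11] ((8.471012115478516, 1.2354488372802734), (79.09159851074219, 40.2210693359375), 0.1815374195575714)
nose bar x -31.02054038437433 -23.24830621528342 tail edge 23.348078453169528
side bars y -10.66917245910671 13.113738710328892
head 2481 25.912448352852778 -21.00308412086361 43.53336664853739 [-7.84  7.44]
```

```bash
cat > g.py <<'E'
from t import *
import sys
o=get_obs(); link(o); print("F",o["contact_force"],"w",o["grip_width"])
R0=R.from_euler("xyz",o["tcp_rot"]); S=[];Q=[]
for k in sys.argv[1:]:
    x,z,th=map(float,k.split(",")[:3]); y=float(k.split(",")[3]) if k.count(",")>2 else -0.7
    p,r=tgt(x,z,np.radians(th),y); S.append((R0.inv().apply(p-o["tool_pos"])/200).round(4).tolist()); Q.append(((R0.inv()*r).as_rotvec()/np.pi).round(4).tolist())
print("slide",S,"\nrot",Q)
E
python3 g.py -11,80,20 -11,60,20 -11,45,20 -11,36,20 -11,36,20
```

```text
link in nest x,y,z [-12.6   -4.79  99.57] tilt deg 20.053196966834822 yaw -0.053900960727811704 F nest [-0.04 -0.02 -1.36] t 13.85
F [-0.04 -0.02 -1.36] w 14.006732298847789
slide [[0.0262, 0.0208, 0.095], [0.0605, 0.0208, 0.1889], [0.0862, 0.0208, 0.2594], [0.1016, 0.0208, 0.3016], [0.1016, 0.0208, 0.3016]] 
rot [[-0.0001, 0.0003, -0.0003], [-0.0001, 0.0003, -0.0003], [-0.0001, 0.0003, -0.0003], [-0.0001, 0.0003, -0.0003], [-0.0001, 0.0003, -0.0003]]
```

Call:
servo_tool:
  slide:
    - [0.026,0.02,0.095]
    - [0.06,0.02,0.189]
    - [0.086,0.02,0.259]
    - [0.086,0.02,0.259]
    - [0.086,0.02,0.259]
  rot:
    - [0,0,0]
    - [0,0,0]
    - [0,0,0]
    - [0,0,0]
    - [0,0,0]
  claw: [0,0,0,0,0]

```text
time: 14.48
tool_pos: [625.4, 162.4, 88.7]
tcp_rot: [3.141, 0.351, 2.941]
contact_force: [0.3, 0.4, -2.6]
grip_width: 14.0
```

```bash
python3 b.py w7 | head -1; python3 v.py w7.npz; python3 g.py -11,38,20 -11,30,20 -11,26,22 -10,24,26 -10,24,26
```

```text
[625.44 162.48  88.97] [ 0.21  0.5   1.65 -0.22  0.68 -1.01] [492.38 190.52 243.89] [ 2.51 -0.    1.37]
tool at picture [625.32 162.38  88.29]
plane [-0.    0.    5.26] 11555
nose x -30.790303992857396 y range [-18.62  21.1 ] ((8.476358413696289, 1.2195758819580078), (79.05073547363281, 40.28410339355469), 0.07265476137399673)
nose bar x -30.979149322104632 -23.26186881074399 tail edge 23.261095460225285
side bars y -10.666980617408377 13.094702249811679
head 3521 25.903676087851466 -28.16072894222323 28.195729776151353 [-7.92  7.39]
link in nest x,y,z [-11.49   0.41  45.48] tilt deg 20.11417649091227 yaw 0.05248950779363653 F nest [ 0.14 -0.34 -0.5 ] t 14.775
F [ 0.07 -0.37 -0.5 ] w 13.671068268626739
slide [[0.0108, -0.0059, 0.0366], [0.0246, -0.0059, 0.0742], [0.0273, -0.0059, 0.0814], [0.0188, -0.0059, 0.0691], [0.0188, -0.0059, 0.0691]] 
rot [[0.0002, 0.0006, 0.0003], [0.0002, 0.0006, 0.0003], [0.0002, -0.0105, 0.0003], [0.0002, -0.0327, 0.0003], [0.0002, -0.0327, 0.0003]]
```

Call:
servo_tool:
  slide:
    - [0.011,-0.008,0.037]
    - [0.025,-0.008,0.074]
    - [0.027,-0.008,0.081]
    - [0.019,-0.008,0.069]
    - [0.019,-0.008,0.069]
  rot:
    - [0,0,0]
    - [0,0,0]
    - [0,-0.0105,0]
    - [0,-0.0327,0]
    - [0,-0.0327,0]
  claw: [0,0,0,0,0]

```text
time: 15.4
tool_pos: [624.0, 160.8, 72.4]
tcp_rot: [-3.14, 0.45, 2.943]
contact_force: [0.6, 0.5, -1.7]
grip_width: 13.8
```

```bash
sed -i 's/else -0.7/else -1.2/' g.py; python3 g.py -8,22.5,27 -4,22,28 0,20.5,28 6,20,28 6,20,28
```

```text
link in nest x,y,z [-11.85  -1.6   22.41] tilt deg 25.792244909725447 yaw 0.14793623681134968 F nest [ 0.48  0.61 -1.7 ] t 15.4
F [ 0.6  0.5 -1.7] w 13.756621014599663
slide [[-0.0201, 0.0012, 0.001], [-0.039, 0.0012, 0.0062], [-0.0538, 0.0011, 0.0216], [-0.0797, 0.0011, 0.0369], [-0.0797, 0.0011, 0.0369]] 
rot [[-0.0001, -0.0067, 0.0007], [-0.0001, -0.0123, 0.0007], [-0.0001, -0.0123, 0.0007], [-0.0001, -0.0123, 0.0007], [-0.0001, -0.0123, 0.0007]]
```

Call:
servo_tool:
  slide:
    - [-0.016,0.001,-0.002]
    - [-0.039,0.001,0.006]
    - [-0.054,0.001,0.0216]
    - [-0.054,0.001,0.0216]
    - [-0.054,0.001,0.0216]
  rot:
    - [0,-0.0067,0]
    - [0,-0.0123,0]
    - [0,-0.0123,0]
    - [0,-0.0123,0]
    - [0,-0.0123,0]
  claw: [0,0,0,0,0]

```text
time: 16.02
tool_pos: [637.0, 158.5, 74.5]
tcp_rot: [3.142, 0.491, 2.941]
contact_force: [0.2, 0.4, -1.1]
grip_width: 14.0
```

```bash
python3 g.py 5,20,28 10,20,28 15,20,28 18,20,27 18,20,27
```

```text
link in nest x,y,z [ 1.75 -1.18 21.59] tilt deg 28.15167174974142 yaw 0.03585147699025717 F nest [ 0.11  0.39 -1.15] t 16.025
F [ 0.18  0.36 -1.15] w 14.038495382167232
slide [[-0.0103, -0.0003, 0.0155], [-0.0323, -0.0003, 0.0273], [-0.0543, -0.0004, 0.0391], [-0.0653, -0.0004, 0.0519], [-0.0653, -0.0004, 0.0519]] 
rot [[0.0001, 0.0008, 0.0002], [0.0001, 0.0008, 0.0002], [0.0001, 0.0008, 0.0002], [0.0001, 0.0064, 0.0002], [0.0001, 0.0064, 0.0002]]
```

Call:
servo_tool:
  slide:
    - [-0.01,0,0.0155]
    - [-0.032,0,0.027]
    - [-0.054,0,0.039]
    - [-0.054,0,0.039]
    - [-0.054,0,0.039]
  rot:
    - [0,0,0]
    - [0,0,0]
    - [0,0,0]
    - [0,0,0]
    - [0,0,0]
  claw: [0,0,0,0,0]

```text
time: 16.65
tool_pos: [649.8, 155.9, 72.7]
tcp_rot: [-3.142, 0.491, 2.941]
contact_force: [-0.0, -0.3, -1.4]
grip_width: 14.1
```

```bash
python3 b.py w8 | head -1; python3 v.py w8.npz; python3 g.py 18,20,28 20,20,24 21,20,22 22,20,20 22,20,20
```

```text
[649.75 155.93  72.69] [ 0.22  0.52  1.74 -0.45  0.47 -0.79] [496.9  188.19 207.32] [ 2.37 -0.    1.37]
tool at picture [649.81 155.92  72.21]
plane [0.02 0.   4.81] 13751
nose x -44.81167430358234 y range [-19.84  21.66] ((1.4980888366699219, 0.8331966400146484), (92.9946060180664, 46.10251235961914), 0.0017882161773741245)
nose bar x -44.988066304744365 -0.0011048832174367362 tail edge 5.00073220045558
side bars y -0.0045926504520666074 0.3168185511236347
head 6820 25.924850457076175 -28.42498133362116 39.45632739711899 [-13.42  13.39]
link in nest x,y,z [14.76 -1.06 19.9 ] tilt deg 28.1696445282012 yaw 0.06010716931900271 F nest [-0.08 -0.44 -2.61] t 16.95
F [-0.16 -0.41 -2.61] w 13.650248948452827
slide [[-0.0141, -0.0011, 0.0082], [-0.0133, -0.0011, 0.0355], [-0.0123, -0.0011, 0.0489], [-0.011, -0.0011, 0.0621], [-0.011, -0.0011, 0.0621]] 
rot [[0.0002, 0.0009, 0.0003], [0.0002, 0.0232, 0.0003], [0.0002, 0.0343, 0.0003], [0.0002, 0.0454, 0.0003], [0.0002, 0.0454, 0.0003]]
```

View pics/w8.png

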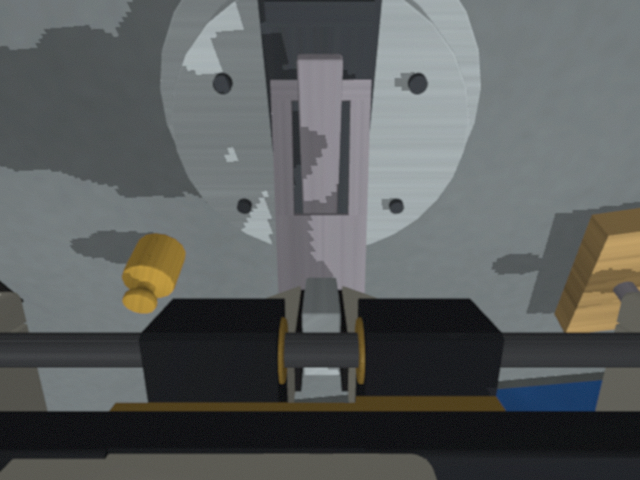

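Call:
servo_tool:
  slide:
    - [-0.014,-0.001,0.008]
    - [-0.013,-0.001,0.022]
    - [-0.013,-0.001,0.035]
    - [-0.013,-0.001,0.035]
    - [-0.013,-0.001,0.035]
  rot:
    - [0,0.001,0]
    - [0,0.012,0]
    - [0,0.023,0]
    - [0,0.023,0]
    - [0,0.023,0]
  claw: [0,0,0,0,0]

```text
time: 17.58
tool_pos: [655.1, 154.6, 67.7]
tcp_rot: [-3.141, 0.42, 2.941]
contact_force: [-1.0, 0.7, -2.7]
grip_width: 13.8
```

```bash
sed -i 's/^s=7.9/s=7.7/' plan.py; cat > fine.py <<'E'
from plan import *
for th in (24,22,20,19,18,17,16,15,14,12,10,8,6,4,2,0):
    S=np.array([(x,z,np.radians(th)) for x in np.arange(15,26,.25) for z in np.arange(5,25,.25)]); D=clear(S); i=D.argmax(); print(th,S[i,:2],round(D[i],2))
E
python3 fine.py; python3 g.py 21,20,22 22,20,20 22.3,20,18 22.3,20,18
```

```text
24 [15.   20.25] 3.74
22 [15.   20.25] 2.92
20 [15.   20.25] 2.09
19 [22. 20.] 1.73
18 [22.5  19.75] 1.53
17 [22.75 19.25] 1.42
16 [22.75 19.  ] 1.43
15 [23. 18.] 1.4
14 [23.   18.25] 1.5
12 [23.    8.25] 1.58
10 [22.25  7.75] 2.37
8 [20.75  7.5 ] 3.19
6 [21.   7.5] 4.06
4 [20.    7.25] 5.07
2 [19.5  7.5] 5.65
0 [15.  9.] 5.0
link in nest x,y,z [19.81 -1.41 19.81] tilt deg 24.03870229669543 yaw 0.05885484928244236 F nest [-1.07  0.47 -2.73] t 17.575
F [-0.95  0.67 -2.73] w 13.84175542609296
slide [[-0.0011, 0.0007, 0.0132], [-0.0007, 0.0007, 0.0264], [0.0033, 0.0007, 0.0381], [0.0033, 0.0007, 0.0381]] 
rot [[0.0001, 0.0113, 0.0003], [0.0001, 0.0224, 0.0003], [0.0001, 0.0335, 0.0003], [0.0001, 0.0335, 0.0003]]
```

Call:
servo_tool:
  slide:
    - [-0.001,0.001,0.013]
    - [-0.001,0.001,0.026]
    - [0.001,0.001,0.034]
    - [0.001,0.001,0.034]
  rot:
    - [0,0.011,0]
    - [0,0.022,0]
    - [0,0.03,0]
    - [0,0.03,0]
  claw: [0,0,0,0]

```text
time: 18.08
tool_pos: [658.1, 154.2, 61.5]
tcp_rot: [-3.142, 0.325, 2.941]
contact_force: [0.8, 0.2, -2.2]
grip_width: 13.9
```

```bash
python3 g.py 22.7,19.3,17 23,18.5,15 23,17.7,13 23,17,12 23,16,10
```

```text
link in nest x,y,z [22.75 -1.16 20.24] tilt deg 18.64976754991357 yaw 0.038443721521928924 F nest [ 0.75  0.39 -2.22] t 18.075
F [ 0.81  0.24 -2.22] w 13.87351127768588
slide [[0.0055, -0.0004, 0.0138], [0.0102, -0.0004, 0.0293], [0.0168, -0.0004, 0.0441], [0.0207, -0.0004, 0.0529], [0.0282, -0.0004, 0.0684]] 
rot [[0.0001, 0.0092, 0.0002], [0.0001, 0.0203, 0.0002], [0.0001, 0.0314, 0.0002], [0.0001, 0.0369, 0.0002], [0.0, 0.0481, 0.0002]]
```

Call:
servo_tool:
  slide:
    - [0.0055,0,0.014]
    - [0.008,0,0.022]
    - [0.0102,0,0.0293]
    - [0.0102,0,0.0293]
  rot:
    - [0,0.0092,0]
    - [0,0.015,0]
    - [0,0.0203,0]
    - [0,0.0203,0]
  claw: [0,0,0,0]

```text
time: 18.58
tool_pos: [658.1, 154.2, 55.2]
tcp_rot: [3.142, 0.261, 2.941]
contact_force: [0.5, 0.1, -1.9]
grip_width: 13.7
```

```bash
python3 g.py 23,17.7,13 23,17,12 23,16,10 23,15,8 22.8,13,4.5
```

```text
link in nest x,y,z [23.06 -1.14 18.46] tilt deg 14.963657738813428 yaw 0.03637741773837142 F nest [ 0.43  0.23 -1.89] t 18.575
F [ 0.46  0.14 -1.89] w 13.685423462471983
slide [[0.0058, -0.0005, 0.0148], [0.0091, -0.0005, 0.0238], [0.0155, -0.0005, 0.0397], [0.0224, -0.0005, 0.0555], [0.0365, -0.0005, 0.0836]] 
rot [[0.0001, 0.0109, 0.0002], [0.0001, 0.0165, 0.0002], [0.0001, 0.0276, 0.0002], [0.0001, 0.0387, 0.0002], [0.0001, 0.0581, 0.0002]]
```

No contact so far; continue past the head's end.

Call:
servo_tool:
  slide:
    - [0.0058,0,0.0148]
    - [0.0091,0,0.0238]
    - [0.0155,0,0.0397]
    - [0.0155,0,0.0397]
  rot:
    - [0,0.0109,0]
    - [0,0.0165,0]
    - [0,0.0276,0]
    - [0,0.0276,0]
  claw: [0,0,0,0]

```text
time: 19.08
tool_pos: [657.3, 154.3, 46.6]
tcp_rot: [3.142, 0.175, 2.941]
contact_force: [-0.2, -0.7, -2.4]
grip_width: 13.7
```

```bash
python3 g.py 23,15,8 23,13.5,5 22.5,11.5,2 21.5,10,1 21,9,1
```

```text
link in nest x,y,z [23.12 -1.18 15.91] tilt deg 10.027559057432459 yaw 0.03035375102973709 F nest [-0.07 -0.75 -2.39] t 19.075
F [-0.22 -0.72 -2.39] w 13.689287401778202
slide [[0.006, -0.0003, 0.0159], [0.0149, -0.0003, 0.0401], [0.0276, -0.0003, 0.0658], [0.0369, -0.0003, 0.0777], [0.0402, -0.0003, 0.0822]] 
rot [[0.0, 0.0113, 0.0002], [0.0, 0.0279, 0.0002], [0.0, 0.0446, 0.0002], [0.0, 0.0502, 0.0002], [0.0, 0.0502, 0.0002]]
```

Call:
servo_tool:
  slide:
    - [0.006,0,0.016]
    - [0.015,0,0.04]
    - [0.0276,0,0.0658]
    - [0.0369,0,0.0777]
    - [0.0369,0,0.0777]
  rot:
    - [0,0.0113,0]
    - [0,0.028,0]
    - [0,0.0446,0]
    - [0,0.0502,0]
    - [0,0.0502,0]
  claw: [0,0,0,0,0]

```text
time: 19.7
tool_pos: [652.3, 155.4, 29.9]
tcp_rot: [-3.141, 0.017, 2.941]
contact_force: [1.5, 0.9, -1.2]
grip_width: 14.0
```

```bash
python3 g.py 18,8.5,1.5 13,7.5,2 8,7.5,2 3,7.5,2 3,7.5,2
```

```text
link in nest x,y,z [20.93 -1.19  9.87] tilt deg 0.9822577141530836 yaw 0.04781840108246596 F nest [ 1.26  1.2  -1.16] t 19.7
F [ 1.47  0.93 -1.16] w 13.996113464187038
slide [[0.0136, -0.0003, 0.0036], [0.0377, -0.0003, 0.0053], [0.0627, -0.0002, 0.0049], [0.0877, -0.0002, 0.0045], [0.0877, -0.0002, 0.0045]] 
rot [[-0.0001, -0.0029, 0.0003], [-0.0001, -0.0057, 0.0003], [-0.0001, -0.0057, 0.0003], [-0.0001, -0.0057, 0.0003], [-0.0001, -0.0057, 0.0003]]
```

Call:
servo_tool:
  slide:
    - [0.0136,0,0.0036]
    - [0.0377,0,0.005]
    - [0.0627,0,0.005]
    - [0.0877,0,0.0045]
    - [0.0877,0,0.0045]
  rot:
    - [0,-0.003,0]
    - [0,-0.0057,0]
    - [0,-0.0057,0]
    - [0,-0.0057,0]
    - [0,-0.0057,0]
  claw: [0,0,0,0,0]

```text
time: 20.32
tool_pos: [634.9, 159.1, 29.2]
tcp_rot: [3.141, 0.035, 2.941]
contact_force: [1.0, -0.2, -1.4]
grip_width: 14.0
```

```bash
python3 b.py w9; python3 v.py w9.npz; python3 g.py 0,7,1 0,4,0.5 0,2,0 0,2,0;python3 - <<'E'
from t import *
c=dict(np.load("w9.npz"));save(c,"w9c.png",[160,0,480,300],2)
P=pts(c);W=R.from_euler("z",-YAW).apply((P-NEST).reshape(-1,3)).reshape(P.shape)
for u in (280,290,300,345,355):
    print(u,[ (v,*W[v,u].round(0).astype(int)) for v in range(30,290,8)][:40:2])
E
```

```text
[635.32 159.03  29.28] [ 0.13  0.71  1.37 -0.01  1.03 -1.23] [555.92 176.33 219.08] [ 2.83 -0.    1.37]
nest 0.55 [320.3, 150.9] [566.88 173.89  44.  ]
nest 0.2 [318.1, 192.5] [585.08 169.14  44.  ]
nose_stop 0.94 [320.8, 68.5] [534.34 180.73  48.  ]
nose_stop 0.15 [321.5, 152.4] [567.37 174.33  48.  ]
tool at picture [634.79 159.2   28.91]
plane [-0.    0.    5.25] 8655
nose x -30.754162541834237 y range [-18.67  21.14] ((3.0258750915527344, 1.2638473510742188), (89.97188568115234, 40.3012809753418), 0.05028504878282547)
nose bar x -41.96073469450421 -23.323216016268788 tail edge 23.414172399512545
side bars y -10.641093865736059 13.128552574666351
head 7555 25.935387829914987 -27.79960507923012 44.347779325434274 [-7.94  7.34]
link in nest x,y,z [ 3.35 -1.13  7.8 ] tilt deg 2.002867279339957 yaw 0.048234975646225454 F nest [-0.56  1.19 -1.86] t 20.625
F [-0.31  1.28 -1.86] w 13.658945469093107
slide [[0.0191, -0.0006, 0.0091], [0.0208, -0.0006, 0.027], [0.0224, -0.0006, 0.0398], [0.0224, -0.0006, 0.0398]] 
rot [[0.0, 0.0056, 0.0003], [0.0, 0.0083, 0.0003], [0.0, 0.0111, 0.0003], [0
[... 3539 characters left out ...]
 np.int64(4)), (78, np.int64(-31), np.int64(15), np.int64(-1)), (94, np.int64(-23), np.int64(14), np.int64(12)), (110, np.int64(-17), np.int64(14), np.int64(12)), (126, np.int64(-11), np.int64(14), np.int64(13)), (142, np.int64(-5), np.int64(14), np.int64(13)), (158, np.int64(2), np.int64(15), np.int64(12)), (174, np.int64(8), np.int64(15), np.int64(14)), (190, np.int64(15), np.int64(15), np.int64(13)), (206, np.int64(22), np.int64(15), np.int64(14)), (222, np.int64(29), np.int64(15), np.int64(14)), (238, np.int64(36), np.int64(15), np.int64(15)), (254, np.int64(44), np.int64(16), np.int64(14)), (270, np.int64(51), np.int64(16), np.int64(15)), (286, np.int64(59), np.int64(16), np.int64(14))]
```

View pics/w9c.png

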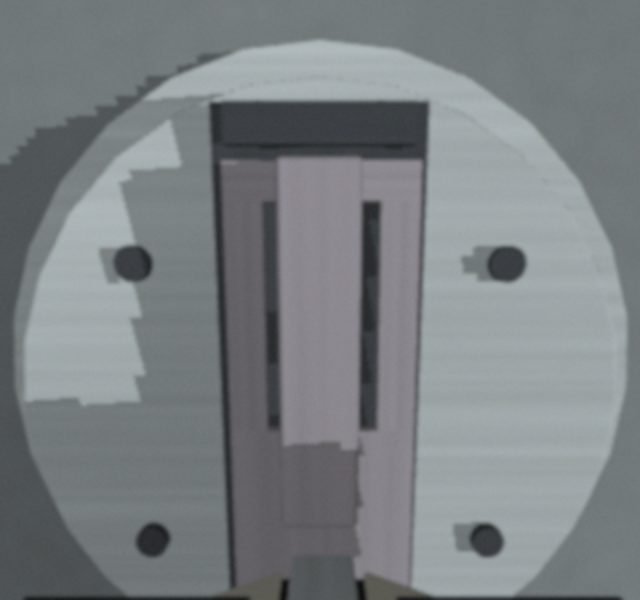

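```bash
python3 - <<'E'
from t import *
c=dict(np.load("w9.npz"));P=pts(c);W=R.from_euler("z",-YAW).apply((P-NEST).reshape(-1,3)).reshape(P.shape)
g=c["frame"].astype(int).sum(-1)//3
for v in range(46,84): print(v,W[v,272:296].mean(0).round(1),W[v,342:362].mean(0).round(1),g[v,272:296].mean().round(),g[v,342:362].mean().round())
E
```

```text
46 [-42.8 -15.6  -1.1] [-43.6  13.3  -5.8] 173.0 172.0
47 [-41.9 -15.4   1.5] [-43.2  13.3  -5.7] 173.0 171.0
48 [-42.9 -15.9  -6.1] [-42.9  13.3  -5.8] 171.0 168.0
49 [-42.5 -15.9  -5.9] [-42.5  13.3  -5.8] 157.0 153.0
50 [-40.4 -15.1   4. ] [-40.5  12.6   3.8] 120.0 117.0
51 [-40.  -15.1   4. ] [-40.1  12.6   4. ] 79.0 78.0
52 [-39.7 -15.1   3.8] [-39.7  12.6   4.2] 63.0 63.0
53 [-39.3 -15.1   3.8] [-39.3  12.6   4. ] 62.0 64.0
54 [-39.  -15.1   3.7] [-38.9  12.6   4.2] 63.0 64.0
55 [-38.6 -15.1   4. ] [-38.6  12.6   4.3] 63.0 64.0
56 [-38.2 -15.1   3.9] [-36.9  12.   12.5] 62.0 64.0
57 [-37.8 -15.1   4. ] [-37.8  12.6   4.2] 63.0 64.0
58 [-37.5 -15.2   3.9] [-37.5  12.7   4. ] 63.0 64.0
59 [-37.1 -15.2   3.7] [-37.1  12.7   3.9] 64.0 64.0
60 [-36.7 -15.2   4.1] [-36.8  12.7   3.9] 64.0 64.0
61 [-36.3 -15.2   4.1] [-36.4  12.7   3.9] 63.0 63.0
62 [-36.  -15.2   3.9] [-36.   12.7   3.7] 64.0 63.0
63 [-35.6 -15.2   4. ] [-35.6  12.7   4.4] 64.0 63.0
64 [-35.2 -15.2   4. ] [-35.3  12.7   4.1] 63.0 63.0
65 [-34.9 -15.2   3.9] [-34.9  12.7   4. ] 63.0 63.0
66 [-34.5 -15.2   4.1] [-34.5 
[... 230 characters left out ...]
63.0
71 [-32.6 -15.3   4.1] [-32.6  12.8   4.3] 56.0 56.0
72 [-32.4 -15.5   2.4] [-32.5  12.9   2.2] 46.0 45.0
73 [-32.3 -15.7   0.3] [-32.4  13.1   0. ] 50.0 48.0
74 [-31.9 -15.7  -0. ] [-31.9  13.1   0.2] 59.0 57.0
75 [-31.6 -15.7  -0.2] [-31.6  13.1  -0. ] 63.0 62.0
76 [-31.2 -15.7  -0.1] [-31.2  13.1   0.2] 63.0 62.0
77 [-30.7 -15.7   0.2] [-30.8  13.2  -0.2] 63.0 62.0
78 [-30.4 -15.7  -0.2] [-30.4  13.2  -0. ] 65.0 67.0
79 [-30.  -15.7   0. ] [-30.   13.2  -0.2] 78.0 92.0
80 [-28.4 -14.7  12. ] [-28.4  12.3  12. ] 98.0 123.0
81 [-28.  -14.7  11.9] [-28.   12.3  11.8] 108.0 140.0
82 [-27.6 -14.7  11.9] [-27.7  12.3  11.9] 107.0 142.0
83 [-27.3 -14.7  12.1] [-27.3  12.3  12. ] 104.0 141.0
```

Call:
servo_tool:
  slide:
    - [0.008,0,0.004]
    - [0.016,0,0.009]
    - [0.02,0,0.022]
    - [0.022,0,0.033]
    - [0.022,0,0.033]
  rot:
    - [0,0.003,0]
    - [0,0.0056,0]
    - [0,0.0083,0]
    - [0,0.0111,0]
    - [0,0.0111,0]
  claw: [0,0,0,0,0]

```text
time: 21.25
tool_pos: [631.2, 159.7, 21.9]
tcp_rot: [-3.141, -0.001, 2.941]
contact_force: [0.6, -0.1, -1.5]
grip_width: 13.9
```

```bash
python3 g.py 0,2,0 0,1,0 0,0.5,0 0,0,0
```

```text
link in nest x,y,z [-0.17 -1.19  3.06] tilt deg -0.03646703342981186 yaw 0.047246760426193544 F nest [ 0.58  0.06 -1.51] t 21.25
F [ 0.58 -0.05 -1.51] w 13.887640559722515
slide [[-0.0009, -0.0003, 0.0051], [-0.0009, -0.0003, 0.0101], [-0.0009, -0.0003, 0.0126], [-0.0009, -0.0003, 0.0151]] 
rot [[-0.0, -0.0002, 0.0003], [-0.0, -0.0002, 0.0003], [-0.0, -0.0002, 0.0003], [-0.0, -0.0002, 0.0003]]
```

Call:
servo_tool:
  slide:
    - [-0.001,0,0.005]
    - [-0.001,0,0.008]
    - [-0.001,0,0.011]
    - [-0.001,0,0.011]
  rot:
    - [0,0,0]
    - [0,0,0]
    - [0,0,0]
    - [0,0,0]
  claw: [0,0,0,0]

```text
time: 21.75
tool_pos: [631.4, 159.8, 20.1]
tcp_rot: [3.142, -0.0, 2.941]
contact_force: [-1.2, -0.3, -1.9]
grip_width: 13.7
```

Call:
servo_tool:
  slide:
    - [0,0,0.0015]
    - [0,0,0.0025]
    - [0,0,0.0025]
  rot:
    - [0,0,0]
    - [0,0,0]
    - [0,0,0]
  claw: [0,0,0]

```text
time: 22.12
tool_pos: [631.4, 159.7, 19.6]
tcp_rot: [3.142, -0.0, 2.941]
contact_force: [-0.0, 0.0, -2.1]
grip_width: 13.8
```

```bash
python3 g.py 0,0,0
```

```text
link in nest x,y,z [ 0.03 -1.1   0.7 ] tilt deg -0.0019645350345399563 yaw 0.057122990317110225 F nest [-0.05  0.01 -2.11] t 22.125
F [-0.05  0.02 -2.11] w 13.780295577881963
slide [[0.0001, -0.0008, 0.0035]] 
rot [[0.0, -0.0, 0.0003]]
```

Call:
servo_tool:
  slide:
    - [0,0,0.001]
    - [0,0,0.002]
    - [0,0,0.002]
  rot:
    - [0,0,0]
    - [0,0,0]
    - [0,0,0]
  claw: [0,0,0]

```text
time: 22.5
tool_pos: [631.4, 159.7, 19.2]
tcp_rot: [3.142, 0.0, 2.941]
contact_force: [-0.0, -0.5, -2.4]
grip_width: 14.0
```

Call:
servo_tool:
  slide:
    - [0,0,0.001]
    - [0,0,0.001]
    - [0,0,0.001]
  rot:
    - [0,0,0]
    - [0,0,0]
    - [0,0,0]
  claw: [0,0,0]

```text
time: 22.88
tool_pos: [631.4, 159.7, 19.0]
tcp_rot: [3.141, 0.0, 2.941]
contact_force: [0.4, 0.7, -2.0]
grip_width: 13.8
```

Call:
servo_tool:
  slide:
    - [0,0,0.0015]
    - [0,0,0.0015]
    - [0,0,0.0015]
  rot:
    - [0,0,0]
    - [0,0,0]
    - [0,0,0]
  claw: [0,0,0]

```text
time: 23.25
tool_pos: [631.5, 159.7, 18.9]
tcp_rot: [3.141, 0.0, 2.941]
contact_force: [-1.3, -0.6, 0.8]
grip_width: 13.7
```

Touch felt (about 3 N). Release.

Call:
servo_tool:
  slide:
    - [0,0,0]
    - [0,0,0]
    - [0,0,0]
    - [0,0,0]
    - [0,0,0]
  rot:
    - [0,0,0]
    - [0,0,0]
    - [0,0,0]
    - [0,0,0]
    - [0,0,0]
  claw: [20,30,36,36,36]

```text
time: 23.88
tool_pos: [631.4, 159.7, 18.7]
tcp_rot: [3.141, 0.0, 2.941]
contact_force: [-1.0, -0.2, 0.4]
grip_width: 35.8
```

Call:
servo_tool:
  slide:
    - [0,0,-0.05]
    - [0,0,-0.2]
    - [0,0,-0.4]
    - [0,0,-0.6]
    - [0,0,-0.6]
  rot:
    - [0,0,0]
    - [0,0,0]
    - [0,0,0]
    - [0,0,0]
    - [0,0,0]
  claw: [36,36,36,36,36]

```text
time: 24.5
tool_pos: [633.7, 160.1, 143.7]
tcp_rot: [3.139, 0.008, 2.941]
contact_force: [0.3, -0.1, -0.7]
grip_width: 36.1
```

```bash
python3 b.py w10; python3 - <<'E'
from t import *
o=get_obs();print(o["tool_pos"],o["grip_width"])
c=dict(np.load("w10.npz"));P=pts(c);W=R.from_euler("z",-YAW).apply((P-NEST).reshape(-1,3)).reshape(P.shape)
g=c["frame"].astype(int).sum(-1)/3; ok=c["depth"]>0
m=ok&(abs(W[...,2]-5)<2.5)&(W[...,0]>-31.7)&(W[...,0]<82)&(abs(W[...,1])<24)
A=W[m]; k=np.linalg.lstsq(np.c_[A[:,:2],np.ones(len(A))],A[:,2],rcond=None)[0]
print("plane",k,len(A),"rect",cv2.minAreaRect(A[:,:2].astype(np.float32)))
r=A[(abs(A[:,1])>13)&(abs(A[:,1])<18)];print("x",np.percentile(r[:,0],[0.3,99.7]))
t=A[(A[:,0]>30)&(A[:,0]<48)];print("y",np.percentile(t[:,1],[.5,99.5]))
b=ok&(W[...,2]>38)&(W[...,2]<48)&(abs(W[...,1])<15)&(W[...,0]>45)&(W[...,0]<85);print("block",np.median(W[b],0),cv2.minAreaRect(W[b][:,:2].astype(np.float32)))
save(c,"w10c.png",[160,60,480,300],2)
E
```

```text
[632.39 159.88 141.12] [ 0.13  0.61  1.22  0.    1.31 -1.24] [559.61 175.77 335.62] [ 2.85 -0.    1.37]
nest 0.75 [320.3, 146.5] [567.25 174.69  44.  ]
nest 0.4 [317.7, 250.3] [646.07 156.5   44.  ]
nose_stop 0.78 [318.8, 95.8] [532.88 180.6   48.  ]
heel_stop 0.91 [318.2, 254.1] [648.07 156.51  48.  ]
link_grip 0.74 [320.5, 242.0] [643.56 159.34  30.  ]
link_grip 0.26 [316.9, 179.3] [591.93 166.91  30.  ]
[630.7  159.63 137.4 ] 35.5598464426961
plane [-0. -0.  5.] 4243 rect ((25.467262268066406, 0.7716560363769531), (41.359806060791016, 112.83789825439453), 89.72938537597656)
x [-30.79  81.68]
y [-19.34  20.51]
block [63.93  0.54 42.89] ((65.00475311279297, 0.4947638511657715), (26.39007568359375, 13.917614936828613), 0.42673033475875854)
```

View pics/w10c.png

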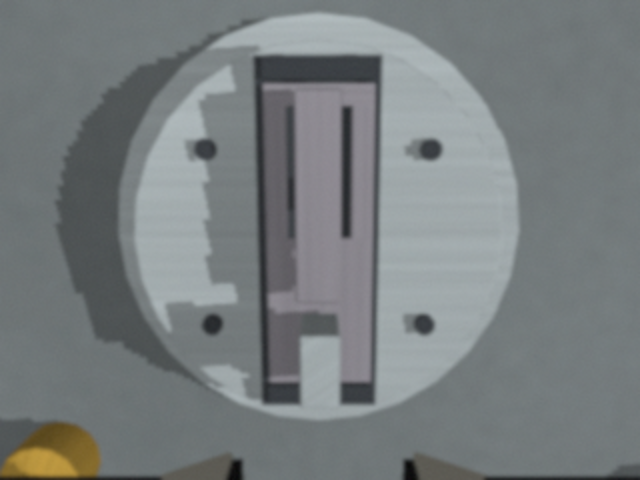

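```bash
python3 -c "
from plant import *
print(get_obs()['dq'].round(3)); print(close_job())"
```

```text
[-0.001 -0.    -0.007 -0.     0.001 -0.001]
the job is handed in; nothing more can be done
None
```

The link is threaded under the stud's head and lies flat between the two stops, released. I handed the job in with the robot's clock at about 25 s of the 61 allowed. No verdict is reported.

**What I did:**
- I gripped the link by its block and tilted it tail-up, up to 28°. I fed the nose bar under the head and levelled it round the head's far end.
- I then slid it back to the nose stop and lowered it until I felt a light touch of about 3 N. After that I let go and raised the tool about 120 mm.

**Last checks, from the final wrist picture:**

| Check | Measured | Allowed |
|---|---|---|
| Eye centre along the bar | about 0 mm | ±3 mm |
| Eye centre across the bar | about 0.5 mm | ±7 mm |
| Eye centre above the deck | about 2.5 mm (plate top 5.0 mm) | 0.5–4.5 mm |
| Plate tilt | about 0 rad | below 0.025 rad |
| Length against the bar | under 0.01 rad | below 0.2 rad |

- **Force:** the readings I took between moves never changed by more than about 3 N while the link was near the platen.
- **Bystanders:** I kept the collet, weight and jaw clear of every move. I did not measure their positions again at the end.

**What went wrong or disagreed:** the first two grasps closed on air. The fingertips in the picture were about 35 mm higher than the reported TCP. I went down that much further for the third grasp, which held. The camera also put the link about 1.2 mm off the tool's centre across the grip, which is well inside the tolerance.

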